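# Pack the survey kit case

## Robot

A 7-joint arm with a two-finger parallel gripper is mounted at the origin on a cart in front of the work surface, level with it; the furniture and walls round the work are solid. World frame = base frame: x ahead of the robot, y to its left, z up, the work surface at z = 0. Lengths are in mm, angles in rad, forces in N, time in s.
With the tool pointing down it reaches from about 400 to 875 mm from the base axis. Payload 4.4 kg.
Tool frame: the origin (TCP) lies midway between the tips of the shut fingers; the grasp point (between the pads) lies 19 mm behind it (ctrl.grip_point_offset is the distance from the TCP to the grasp point, in mm); z points along the fingers, y is the line along which they close (so a half turn about z gives the same grasp; the last joint's range is limited). The gripper opens to 85 mm and grips with 20 to 120 N. Pads are 22 mm wide; open, the fingers measure 114 mm over their backs; the gripper's body (76 mm by 85 mm) begins 54 mm behind the grasp point. The pads swing forward as they close: fully open they stand 13 mm farther back than shut.
Start: joints at [-1.269, 0.628, 0.038, 1.517, -0.027, 0.996, -0.02], TCP at [233.694, 606.552, 231.313] pointing down, gripper open.
Joint ranges: [-3.06, 3.06], [-0.37, 2.12], [-1.25, 1.32], [0.18, 2.47], [-1.1, 4.24], [0.23, 1.98], [-2.94, 2.94]. Speed limits (rad/s): [2.57, 2.57, 3.14, 3.14, 3.14, 3.14, 3.14].

## Interface

Orientations are given as [roll, pitch, yaw] about the fixed x, y, z axes, in that order (R = Rz(yaw) Ry(pitch) Rx(roll)).
In Python, from cell import ctrl, eyes gives the robot as it stands (ctrl), with the cameras (eyes).
- The arm moves only by the shell command python3 nudge.py 'ROWS'. ROWS is a JSON list of rows, 1 to 12 of them, each of 7 numbers: dx, dy, dz in mm, then a rotation vector rx, ry, rz in rad, then the finger opening in mm; each row shifts and turns the commanded pose from where the row before left it, along the tool's axes as they then stand; what a row does not reach is not made up. A row lasts 1/10 s, in which the tool goes at most 50 mm and 0.15 rad, less where a joint would pass 70% of its speed; a pose out of reach is approached as far as the arm can. The fingers move at their own pace and stop on an object; the grip force is fixed at half the most. Time passes only in rows, so rows that do not move let the fingers close. It prints the time, the measured TCP pose, the force, the opening and the grip force at its end.
- ctrl.read_state(): the state, without advancing time (a new reading comes with each control period).
- eyes.get_image(name): name is "side" or "top"; returns the picture (420x560x3 uint8, blue, green, red); there is no depth.
- eyes.calibration(name): a dict with "fx", "fy", "cx", "cy" (pixels), "rvec" (rotation vector, rad) and "tvec" (3), from world to camera coordinates, as OpenCV has them. Camera axes: x right, y down, z forward; pixel columns grow to the right and rows downward; lengths in mm; the calibration is good to about 2 mm. A picture is of the moment at which its call begins. calibration takes no time and is no camera call.
- ctrl.finish_job(): hands the job in; it is judged then, once.
The state is a dict: "clock": time; "qpos": joint angles; "qd": joint speeds; "tau": joint torques, N m; "eef_pos": TCP position; "tool_rot": TCP orientation; "force": force on the tool from outside, world axes, zero at the start; "torque": the same for the moment, N m; "width": finger opening in mm; "gripper_force": force on a finger pad.
Only numpy, scipy, OpenCV 4.12 (cv2) and the standard library are available. Lean on these libraries where they do the work, as an engineer would, in place of code of your own. Each camera call takes 0.05 s, during which the arm holds its last target. There are 200 camera calls.

## Task

Pack the survey kit back into its case: press every hand tool fully home in the foam cut-out of its own shape, and stack all the notebooks that are out in one flat, square pile in the shallow recess beside them. When everything is in, shut the lid. Leave the stapler, the roll of tape and the coffee jar where they are.

Things in the scene. Friction and masses are not known exactly. Their poses are not given: they have to be found in the camera images.
- thermometer: infrared thermometer gun on its side, grey, L-shaped seen from above, 36 mm thick. Origin under the middle of the barrel, z up. Barrel x -58 to 62, y -17 to 17, nose at +x; pistol grip with black pads at the rear, x -58 to -26, y -17 to -67. About 190 g, centre of mass near x -9, y -11. Taken across the barrel (34 mm) at the origin.
- moisture_meter: moisture meter lying on its back, grey with a black nose and small display, 36 mm thick. Origin under its centre of mass, z up. Body x -52 to 23, 50 mm wide (y -25 to 25); narrower nose x 23 to 68, 28 mm wide. About 200 g. Taken across the body (50 mm) at the origin.
- inspection_lamp: inspection lamp, grey, lying with its white lens up, 36 mm thick. Origin under the handle near its centre of mass, z up. Handle x -62 to 16, 28 mm wide (y -14 to 14); wide head x 16 to 60, 56 mm wide. About 180 g. Taken across the handle (28 mm) at the origin.
- thermometer_nose (a point): point under the middle of the thermometer's nose end, 62 mm along +x from its origin
- meter_nose (a point): point under the middle of the moisture meter's nose end, 68 mm along +x from its origin
- lamp_nose (a point): point under the middle of the lamp's head end, 60 mm along +x from its origin
- thermometer_seat (a point): the point on the floor of the thermometer's foam cut-out that the thermometer's origin meets when home; its axes are those the thermometer must then have (x towards its nose end, z up). Cut-out: the tool's outline with 2 mm clearance all round, 20 mm deep; the tool then stands 16 mm above the foam. Fixed in the case.
- meter_seat (a point): the point on the floor of the moisture meter's foam cut-out that the moisture meter's origin meets when home; its axes are those the moisture meter must then have (x towards its nose end, z up). Cut-out: the tool's outline with 2 mm clearance all round, 20 mm deep; the tool then stands 16 mm above the foam. Fixed in the case.
- lamp_seat (a point): the point on the floor of the inspection lamp's foam cut-out that the inspection lamp's origin meets when home; its axes are those the inspection lamp must then have (x towards its head end, z up). Cut-out: the tool's outline with 2 mm clearance all round, 20 mm deep; the tool then stands 16 mm above the foam. Fixed in the case.
- thermometer_seat_nose (a point): where thermometer_nose is when the thermometer is home. Two springy foam nubs stand 3.5 mm out of the long side walls of the cut-out, 3 to 15 mm below its rim: a tool let go too early stays caught on them about 10 mm too high and must be pushed on with about 10 N (up to 15 N).
- meter_seat_nose (a point): where meter_nose is when the moisture meter is home. Two springy foam nubs stand 3.5 mm out of the long side walls of the cut-out, 3 to 15 mm below its rim: a tool let go too early stays caught on them about 10 mm too high and must be pushed on with about 10 N (up to 15 N). The cut-outs of meter and lamp lie side by side and change places from start to start.
- lamp_seat_nose (a point): where lamp_nose is when the lamp is home. Two springy foam nubs stand 3.5 mm out of the long side walls of the cut-out, 3 to 15 mm below its rim: a tool let go too early stays caught on them about 10 mm too high and must be pushed on with about 10 N (up to 15 N).
- notebook_a: hard-cover pocket notebook, brown card cover with a black elastic band, 90 (x) x 60 (y) x 14 mm, 90 g, rigid. Origin at the centre of its underside, z up. Two or three of the notebooks are there in a run.
- notebook_b: hard-cover pocket notebook, brown card cover with a black elastic band, 90 (x) x 60 (y) x 14 mm, 90 g, rigid. Origin at the centre of its underside, z up. Two or three of the notebooks are there in a run.
- notebook_c: hard-cover pocket notebook, brown card cover with a black elastic band, 90 (x) x 60 (y) x 14 mm, 90 g, rigid. Origin at the centre of its underside, z up. Two or three of the notebooks are there in a run.
- notebooks_seat (a point): centre of the floor of the shallow recess for the notebooks in the foam at the end of the case: 94 (x) x 64 (y) mm, 5 mm deep, for the lowest notebook; the others lie on top of it, their x axes along this x axis, either way round. Beside it is 14 mm or more of plain foam (5 mm and the wall at the outer side).
- kit_case: grey case with aluminium edges, 160 (x) x 333 (y) mm, its rim and the foam's top 45 mm above the table. Origin at the centre of its underside; +x towards the hinge, z up. Fixed to the table (heavy).
- case_lid (a joint): angle of the lid in rad: 0 shut, 1.75 fully open; it starts about upright. The hinge is stiff: the lid stays at any angle, and 3 to 5 N at the handle moves it. It is a shell 46 mm deep, 160 mm from hinge to front; shut, it leaves 24 mm above the foam over the tools and 42 mm over the notebooks, just enough for three.
- lid_hinge (a point): middle of the lid's hinge line, on the far (+x) rim of the case; the hinge line runs along the case's y axis; shutting swings the lid towards the robot and down
- lid_handle (a point): middle of the lid's handle bar: a 10 mm round bar 110 mm long parallel to the hinge, 35 mm off the lid's front face (on top of the lid when it stands open); 196 mm from the hinge line, and 22 mm above its level when shut
- stapler: desk stapler, 121 x 26 x 46 mm, bystander; origin under its centre
- tape_roll: roll of tape lying flat, 104 mm across, 25 mm high, bystander; origin under its centre
- coffee_jar: small coffee jar, 71 mm across, 89 mm high, bystander; origin under its centre

How it is judged (in metres and radians):
On the way, in this order (a step that is already met when the one before it is completed fails the run):
1. every tool is pressed fully home in its own cut-out and every notebook lies square in the pile, with the lid still up (distance between thermometer and thermometer_seat below 0.005 m and distance between thermometer_nose and thermometer_seat_nose below 0.006 m and angle between each of thermometer, moisture_meter, inspection_lamp's own z axis and vertical below 0.08 rad and distance between moisture_meter and meter_seat below 0.005 m and distance between meter_nose and meter_seat_nose below 0.006 m and distance between inspection_lamp and lamp_seat below 0.005 m and distance between lamp_nose and lamp_seat_nose below 0.006 m and horizontal distance between each of notebook_a, notebook_b, notebook_c and notebooks_seat below 0.006 m and angle between the x axis of each of notebook_a, notebook_b, notebook_c and the x axis of notebooks_seat, either way round below 0.1 rad and z of notebook_a in the frame of notebooks_seat between -0.003 and 0.031 m and angle between each of notebook_a, notebook_b, notebook_c's own z axis and vertical below 0.06 rad and z of notebook_b in the frame of notebooks_seat between -0.003 and 0.031 m and z of notebook_c in the frame of notebooks_seat between -0.003 and 0.031 m and value of joint case_lid above 0.5 rad), for 0.2 s.
2. the lid is shut (value of joint case_lid below 0.04 rad), for 0.2 s.
At the end, for the whole second after the job is handed in: Every tool is home in its own cut-out (origin within 5 mm, nose within 6 mm of its mark, level to 0.08 rad); every notebook lies flat in the pile (within 6 mm of the recess centre, parallel to 0.1 rad); all at rest; the lid is shut (within 0.04 rad) (distance between thermometer and thermometer_seat below 0.005 m and distance between thermometer_nose and thermometer_seat_nose below 0.006 m and angle between each of thermometer, moisture_meter, inspection_lamp's own z axis and vertical below 0.08 rad and distance between moisture_meter and meter_seat below 0.005 m and distance between meter_nose and meter_seat_nose below 0.006 m and distance between inspection_lamp and lamp_seat below 0.005 m and distance between lamp_nose and lamp_seat_nose below 0.006 m and horizontal distance between each of notebook_a, notebook_b, notebook_c and notebooks_seat below 0.006 m and angle between the x axis of each of notebook_a, notebook_b, notebook_c and the x axis of notebooks_seat, either way round below 0.1 rad and z of notebook_a in the frame of notebooks_seat between -0.003 and 0.031 m and angle between each of notebook_a, notebook_b, notebook_c's own z axis and vertical below 0.06 rad and z of notebook_b in the frame of notebooks_seat between -0.003 and 0.031 m and z of notebook_c in the frame of notebooks_seat between -0.003 and 0.031 m and value of joint case_lid below 0.04 rad and linear speed of each of thermometer, moisture_meter, inspection_lamp, notebook_a, notebook_b, notebook_c below 0.02 m/s); the robot touches nothing.
It fails at once if the stapler is knocked more than 3 cm from its place (distance of stapler from where it was at the start of the episode above 0.03 m).
It fails at once if the tape roll is knocked more than 3 cm from its place (distance of tape_roll from where it was at the start of the episode above 0.03 m).
It fails at once if the coffee jar is knocked more than 3 cm from its place (distance of coffee_jar from where it was at the start of the episode above 0.03 m).
Of notebook_a, notebook_b, notebook_c only 2 to 3 are there at a start; the rules pass over those that are not, and their reading is None.
At some moment in a run one of thermometer, moisture_meter, inspection_lamp, notebook_a, notebook_b, notebook_c may be knocked a few centimetres aside while the robot is not near it.
Once in a run the grip may slacken for a moment while it holds something.
It also fails if it takes over 210 s, if anything falls off the work surface, if the arm or the gripper's body presses on something with over 40 N, if the wrist force passes 120 N, or if a joint passes its speed limit or range.

## Working session

There is one attempt and no reset: what is moved stays moved. The work goes in short steps, Python scripts to look and compute and a shell command to move; the robot and the scene stay as the last step left them, time stands still between calls to the robot, and variables do not carry over. Pictures are saved under pics/ and viewed, at most 14 in all, crops included, and the job is handed in when it is done.

```bash
ls; mkdir -p pics; cat > h.py <<'E'
import numpy as np, cv2
from cell import ctrl, eyes
def cal(n):
    c=eyes.calibration(n); K=np.array([[c['fx'],0,c['cx']],[0,c['fy'],c['cy']],[0,0,1.]])
    return K,cv2.Rodrigues(np.array(c['rvec'],float))[0],np.array(c['tvec'],float)
def ray(n,u,v):
    K,R,t=cal(n); return -R.T@t, R.T@np.linalg.inv(K)@np.array([u,v,1.])
def onz(n,u,v,z):
    o,d=ray(n,u,v); return o+d*(z-o[2])/d[2]
def proj(n,p):
    K,R,t=cal(n); q=K@(R@np.array(p,float)+t); return q[:2]/q[2]
def tri(a,b):  # pixel in top, pixel in side -> point, miss
    o1,d1=ray('top',*a); o2,d2=ray('side',*b); d1/=np.linalg.norm(d1); d2/=np.linalg.norm(d2)
    s=np.linalg.lstsq(np.c_[d1,-d2],o2-o1,rcond=None)[0]; p=o1+s[0]*d1; q=o2+s[1]*d2
    return (p+q)/2,np.linalg.norm(p-q)
E
python3 - <<'E'
from h import *
for n in('top','side'):
    im=eyes.get_image(n); cv2.imwrite(f'pics/{n}0.png',im); K,R,t=cal(n); print(n,K[0,0],-R.T@t, R[2])
s=ctrl.read_state(); print(s)
E
```

```text
cell.py
nudge.py
pics
top 467.6902015824391 [ 426.28965452 -137.84913258 1383.18027327] [ 0.1121358  -0.00699997 -0.99366824]
side 543.7418671950762 [   66.13457031 -1388.91505987   758.15026274] [ 0.33717714  0.82811657 -0.44781082]
{'clock': 0.1, 'qpos': array([-1.26879641,  0.62924419,  0.03842845,  1.51826977, -0.02700423,
        0.99627718, -0.01999132]), 'qd': array([-1.49596434e-04,  1.15599086e-05,  1.24548053e-03, -2.38810655e-03,
       -2.49757406e-05, -1.26051698e-03,  1.18423603e-03]), 'tau': array([ 1.92116386e-03, -5.64529681e+01,  1.22992136e+00, -1.93970168e+01,
        1.12178485e-02,  5.40083609e-03, -1.81923178e-05]), 'eef_pos': array([233.47870173, 606.02767803, 230.48629041]), 'tool_rot': array([-3.13991144e+00,  3.12690399e-06,  2.77381227e+00]), 'force': array([ 0.02251867, -0.04108654,  0.28787651]), 'torque': array([ 0.00846062, -0.01269893,  0.02097632]), 'gripper_force': 0.0, 'width': 85.29389780949998}
```

View both.

View pics/top0.png

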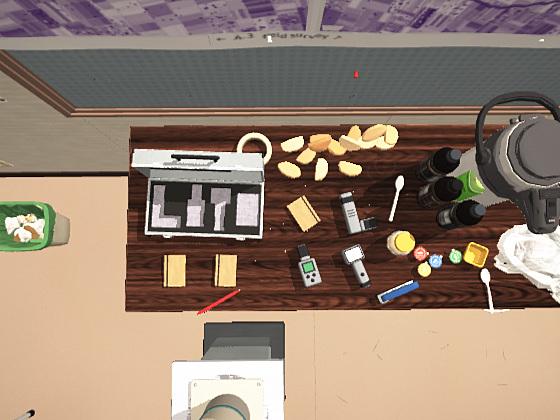

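View pics/side0.png

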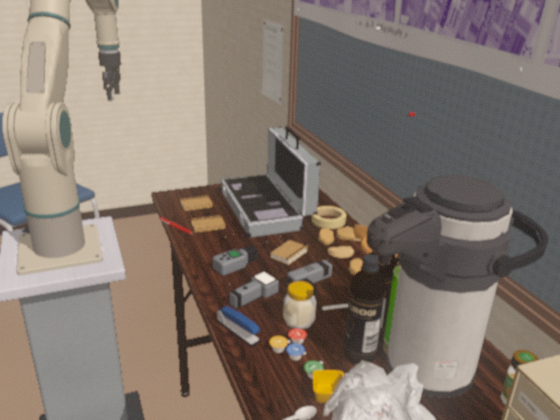

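```bash
python3 - <<'E'
import cv2
a=cv2.imread('pics/top0.png'); b=cv2.imread('pics/side0.png')
cv2.imwrite('pics/c1.png',cv2.resize(a[145:245,130:275],None,fx=5.5,fy=5.5,interpolation=cv2.INTER_CUBIC))
cv2.imwrite('pics/c2.png',cv2.resize(a[185:305,270:420],None,fx=5,fy=5,interpolation=cv2.INTER_CUBIC))
cv2.imwrite('pics/c3.png',cv2.resize(b[170:320,175:375],None,fx=4,fy=4,interpolation=cv2.INTER_CUBIC))
E
```

```text
(no output)
```

View pics/c1.png

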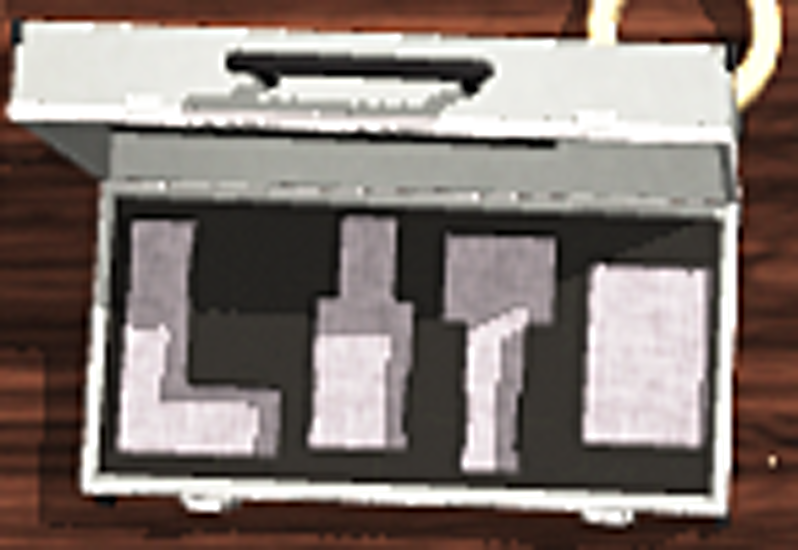

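View pics/c2.png

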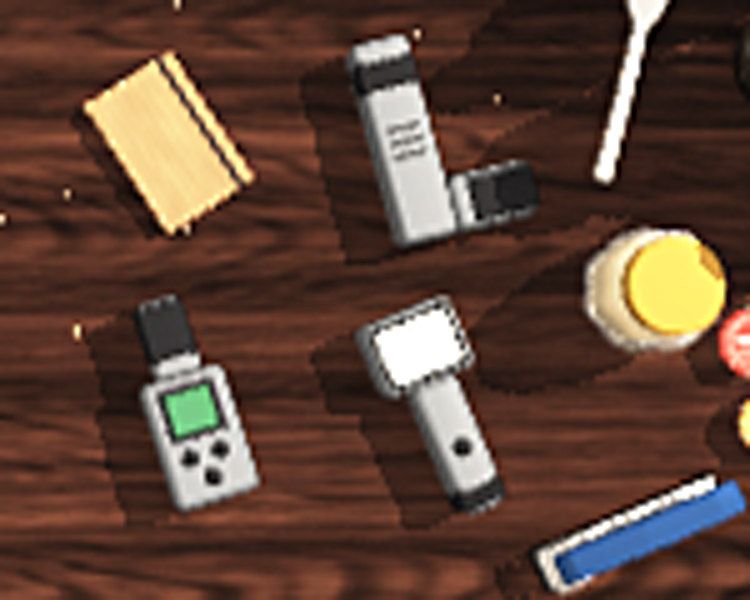

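View pics/c3.png

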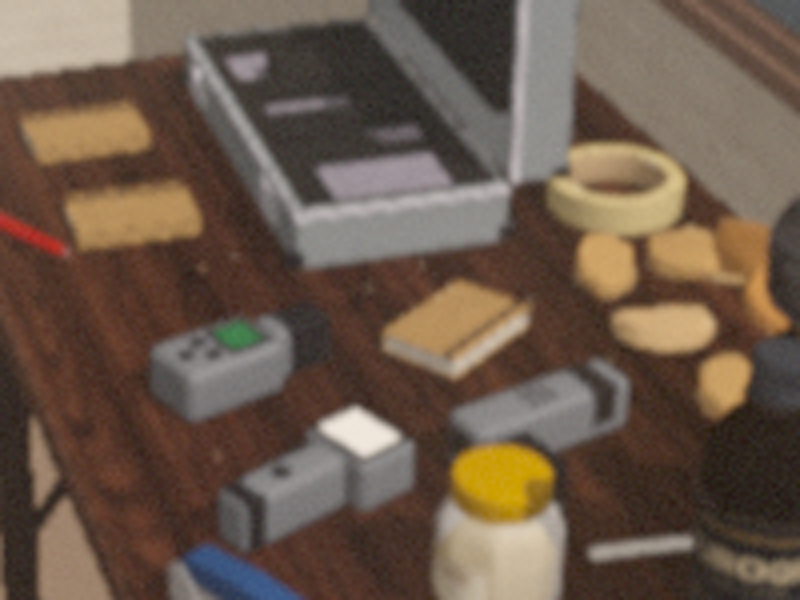

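```bash
cat >> h.py <<'E'
def edge(im,p,q,w=3.5,n=60):
    """subpixel 50% crossing of strip p->q (trim ends), returns two points on the edge line & contrast"""
    g=im.astype(np.float32).sum(2)/3 if im.ndim==3 else im.astype(np.float32)
    p,q=np.array(p,float),np.array(q,float); d=(q-p)/np.linalg.norm(q-p); nn=np.array([-d[1],d[0]])
    out=[];s=np.arange(-w,w+.01,.1)
    for a,b in((.05,.5),(.5,.95)):
        t=np.linspace(a,b,n)
        P=(p+(q-p)*t[:,None])[:,None,:]+s[None,:,None]*nn
        v=cv2.remap(g,P[...,0].astype(np.float32),P[...,1].astype(np.float32),cv2.INTER_LINEAR).mean(0)
        lo,hi=v[:8].mean(),v[-8:].mean(); m=(lo+hi)/2
        k=np.where(np.diff(np.sign(v-m)))[0]; k=k[np.argmin(abs(s[k]))] if len(k) else None
        o=np.nan if k is None else s[k]+.1*(m-v[k])/(v[k+1]-v[k])
        out.append(p+(q-p)*(a+b)/2+o*nn)
    return np.array(out),round(float(hi-lo))
E
python3 - <<'E'
from h import *
np.set_printoptions(precision=1,suppress=True)
for n in('top','side'): print(n,'nadir px',proj(n,[*ray(n,0,0)[0][:2],0]) if n=='top' else '')
for nm,u,v,z in[('meter',308,266,36),('lamp',356,264,36),('therm',352,213,36),('nbC',303,213,14),('nbA',175,271,14),('nbB',226,270,14),('recess',247,210,40),('caseFL',146,234,45),('caseFR',262,238,45)]: print(nm,onz('top',u,v,z))
# blobs
t=cv2.imread('pics/top0.png'); s=cv2.imread('pics/side0.png')
def blob(im,roi,f):
    x0,y0,x1,y1=roi; h=cv2.cvtColor(im[y0:y1,x0:x1],cv2.COLOR_BGR2HSV).astype(int); m=f(h[...,0],h[...,1],h[...,2]).astype(np.uint8)
    k,l,st,c=cv2.connectedComponentsWithStats(m); i=1+np.argmax(st[1:,4]); return c[i]+[x0,y0],st[i,4]
G=lambda h,S,v:(h>45)&(h<85)&(S>90); W=lambda h,S,v:(v>190)&(S<40); B=lambda h,S,v:(h>8)&(h<28)&(S>90)&(v>150); B2=lambda h,S,v:(h>8)&(h<28)&(S>80)&(v>95)
P=lambda h,S,v:(v>85)
for nm,r1,r2,f1,f2 in[('green',(295,250,325,285),(220,240,250,265),G,G),('lens',(340,240,370,268),(252,268,280,288),W,lambda h,S,v:v>175),
 ('nbC',(284,190,324,235),(265,235,312,266),B,B2),('nbA',(160,250,192,292),(176,190,215,212),B,B2),('nbB',(210,250,242,292),(186,212,228,234),B,B2),
 ('rec',(235,190,260,228),(252,204,290,222),P,lambda h,S,v:v>85)]:
    a,na=blob(t,r1,f1); b,nb=blob(s,r2,f2); print(nm,a,na,b,nb,*tri(a,b))
E
```

```text
top nadir px [274.5 263.6]
side nadir px 
meter [ 418.7 -233.6   36. ]
lamp [ 423.3 -371.3   36. ]
therm [ 570.3 -363.7   36. ]
nbC [ 573.7 -222.9   14. ]
nbA [407.3 150.9  14. ]
nbB [409.    3.1  14. ]
recess [580.9 -59.5  40. ]
caseFL [513.4 228.9  45. ]
caseFR [ 499.4 -102.6   45. ]
green [308.  266.8] 79 [233.9 253.4] 37 [ 416.4 -233.4   36.5] 0.2012626018435313
lens [353.5 253.8] 175 [264.5 277.7] 135 [ 452.2 -364.7   36.3] 0.3124246912721487
nbC [301.8 214. ] 511 [288.7 250.4] 526 [ 573.2 -220.3    7.9] 3.682048066977754
nbA [176.2 269.9] 538 [193.9 202.3] 540 [406.5 149.3   9.9] 8.06085314951956
nbB [227.2 270.1] 537 [206.8 223.5] 555 [407.    0.6   8.4] 3.1412847394013426
rec [247.2 209.3] 737 [271.7 215.2] 431 [584.6 -60.2  36.2] 2.5637564382496696
```

```bash
cat > m.py <<'E'
from h import *
np.set_printoptions(precision=2,suppress=True)
t=cv2.imread('pics/top0.png'); 
c2=lambda u,v:(270+u/5-.4,185+v/5-.4); c1=lambda u,v:(130+u/5.5-.41,145+v/5.5-.41)
def E(nm,c,a,b,z,w=3,im=t):
    e,k=edge(im,c(*a),c(*b),w); P=[onz('top',*x,z) for x in e]; d=P[1]-P[0]
    print(f'{nm:14s}',k,P[0][:2],P[1][:2],'dir',round(np.degrees(np.arctan2(d[1],d[0])),1)); return (P[0]+P[1])/2,d/np.linalg.norm(d)
if __name__=='__main__':
    E('meterL',c2,(143,390),(178,500),0); E('meterR',c2,(222,370),(260,480),36); E('meterRear',c2,(185,508),(255,485),36)
    E('meterNoseL',c2,(139,312),(152,365),36,2);E('meterNoseR',c2,(178,305),(190,355),36,2);E('meterNoseEnd',c2,(142,300),(172,297),36,2)
    E('thL',c2,(362,100),(398,235),0); E('thR',c2,(418,90),(445,175),36); E('thNose',c2,(360,47),(405,37),36);E('thRear',c2,(405,245),(455,230),0);E('gripEnd',c2,(532,165),(540,205),36,2);
    E('lampHL',c2,(412,405),(445,495),0); E('lampHR',c2,(460,385),(495,475),36); E('lampNose',c2,(365,328),(440,300),36);E('lampHeadR',c2,(450,310),(472,355),36);E('lampHeadL',c2,(360,340),(378,390),0);E('lampRear',c2,(460,510),(500,493),36)
    E('nbC1',c2,(90,95),(160,55),14);E('nbC2',c2,(180,60),(250,170),14);E('nbC3',c2,(180,230),(245,190),0);E('nbC4',c2,(88,112),(165,225),0)
    I=lambda u,v:(u,v); 
E
python3 m.py; python3 - <<'E'
import cv2
a=cv2.imread('pics/top0.png')
cv2.imwrite('pics/c4.png',cv2.resize(a[245:295,155:245],None,fx=8,fy=8,interpolation=cv2.INTER_CUBIC))
E
```

```text
meterL         -155 [ 409.9  -209.47] [ 381.87 -221.02] dir -157.6
meterR         156 [ 422.6 -257.6] [ 393.95 -265.47] dir -164.6
meterRear      -131 [ 364.98 -239.82] [ 370.31 -257.99] dir -73.6
meterNoseL     -22 [ 464.92 -206.37] [ 451.58 -210.95] dir -161.1
meterNoseR     11 [ 469.27 -228.91] [ 456.56 -232.68] dir -163.5
meterNoseEnd   19 [ 481.   -210.52] [ 483.77 -218.12] dir -70.0
thL            -181 [ 577.94 -348.56] [ 541.66 -357.64] dir -166.0
thR            131 [ 587.23 -372.78] [ 564.52 -378.19] dir -166.6
thNose         149 [ 629.3  -341.74] [ 632.32 -353.53] dir -75.6
thRear         -174 [ 516.42 -371.82] [ 519.59 -385.48] dir -76.9
gripEnd        -1 [ 549.15 -429.76] [ 539.92 -438.02] dir -138.2
lampHL         -112 [ 405.55 -374.63] [ 382.15 -383.37] dir -159.5
lampHR         124 [ 415.8  -392.58] [ 393.17 -402.08] dir -157.2
lampNose       205 [ 462.99 -347.29] [ 474.09 -365.51] dir -58.6
lampHeadR      210 [ 465.59 -385.87] [ 454.1  -391.57] dir -153.6
lampHeadL      -92 [ 449.62 -340.94] [ 435.71 -343.42] dir -169.9
lampRear       -22 [ 359.43 -392.82] [ 364.98 -402.69] dir -60.7
nbC1           123 [ 606.52 -190.3 ] [ 617.86 -208.64] dir -58.3
nbC2           77 [ 603.67 -241.31] [ 574.73 -260.38] dir -146.6
nbC3           -151 [ 530.62 -240.54] [ 541.91 -257.65] dir -56.6
nbC4           -176 [ 574.63 -188.98] [ 543.66 -208.53] dir -147.7
```

View pics/c4.png

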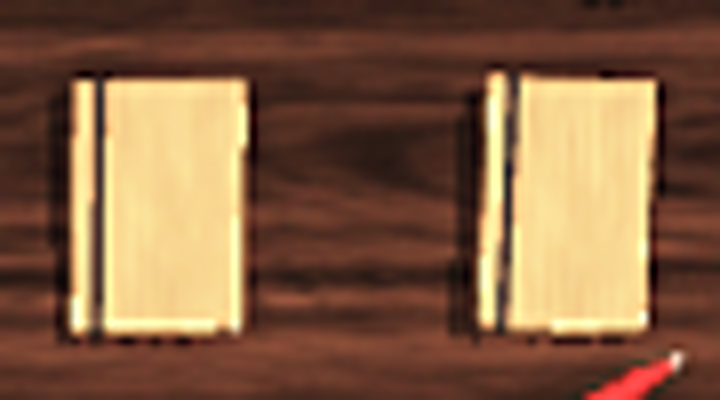

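```bash
cat > m2.py <<'E'
from m import *
c4=lambda u,v:(155+u/8-.44,245+v/8-.44)
L=[('A_L',c4,(72,90),(75,320)),('A_R',c4,(247,90),(241,320)),('A_T',c4,(80,79),(240,79)),('A_B',c4,(80,331),(238,331)),
('B_L',c4,(488,85),(478,320)),('B_R',c4,(657,90),(649,320)),('B_T',c4,(495,75),(655,80)),('B_B',c4,(485,331),(645,331))]
for n,c,a,b in L: E(n,c,a,b,14,2.5)
S=[('foamL',(110,205),(98,465)),('foamR',(722,225),(715,485)),('foamB',(105,470),(710,492)),('foamT',(120,203),(715,220)),
('thL',(133,235),(120,440)),('thT',(137,221),(190,221)),('thR',(193,230),(184,380)),('gB',(125,453),(270,457)),('gT',(195,388),(275,393)),('gE',(280,398),(275,450)),
('mNT',(344,216),(394,217)),('mNL',(341,222),(339,295)),('mNR',(397,222),(395,295)),('mBL',(317,305),(309,440)),('mBR',(412,308),(406,440)),('mB',(312,448),(403,449)),
('lHT',(450,236),(552,238)),('lHL',(446,242),(443,315)),('lHR',(557,242),(553,315)),('lL',(470,335),(461,465)),('lR',(525,330),(518,465)),('lB',(464,472),(515,473)),
('rL',(592,270),(584,440)),('rR',(709,272),(703,440)),('rT',(595,266),(705,268)),('rB',(588,443),(698,447))]
if __name__=='__main__':
    for z in (45,25):
        print('z',z)
        for n,a,b in S:
            if not(z==25 and n[0] in 'fr'): E(n,c1,a,b,z,1.6)
E
python3 m2.py
```

```text
A_L            -92 [428.59 184.8 ] [391.35 184.78] dir -180.0
A_R            148 [428.09 121.66] [390.85 122.13] dir 179.3
A_T            149 [454.93 166.03] [454.86 139.86] dir -90.2
A_B            -133 [364.27 164.63] [364.08 138.99] dir -90.4
B_L            -120 [428.71  35.01] [390.69  37.03] dir 177.0
B_R            144 [426.91 -26.18] [389.69 -24.33] dir 177.2
B_T            159 [454.36  15.14] [453.59 -11.08] dir -91.7
B_B            -127 [364.35  18.27] [363.09  -7.75] dir -92.8
z 45
foamL          217 [626.31 222.03] [564.67 224.3 ] dir 177.9
foamR          -194 [613.42 -98.85] [551.77 -96.28] dir 177.6
foamB          154 [518.78 135.01] [512.67  -6.55] dir -92.5
foamT          -95 [664.69 130.68] [658.92 -10.22] dir -92.3
thL            -186 [618.43 211.46] [569.84 213.89] dir 177.1
thT            128 [656.15 199.99] [655.69 187.45] dir -92.1
thR            112 [628.89 179.98] [593.12 180.3 ] dir 179.5
gB             -158 [533.48 190.52] [532.32 156.57] dir -92.0
gT             95 [567.83 163.96] [565.87 145.2 ] dir -96.0
gE             100 [554.08 131.45] [541.81 132.08] d
[... 1396 characters left out ...]
] [659.8  83.1] dir -95.6
mNL            -134 [647.   104.04] [629.29 104.35] dir 179.0
mNR            119 [646.81  74.93] [629.11  75.37] dir 178.6
mBL            -175 [593.31 117.01] [560.84 117.59] dir 179.0
mBR            71 [591.77  66.2 ] [560.2   69.79] dir 173.5
mB             -156 [537.32 104.6 ] [536.9   82.97] dir -91.1
lHT            132 [649.54  30.82] [649.07   6.32] dir -91.1
lHL            -129 [635.81  48.22] [618.12  48.59] dir 178.8
lHR            103 [635.43 -10.03] [617.74  -9.35] dir 177.8
lL             -174 [577.46  36.53] [546.17  36.59] dir 179.9
lR             69 [579.17   7.1 ] [546.91  10.29] dir 174.3
lB             -115 [524.07  30.01] [523.87  17.89] dir -91.0
```

```bash
cat > go.py <<'E'
import sys,numpy as np
from h import *
# usage: go.py x y z yawdeg -> remaining shift in the tool's present axes (mm) and turn about tool z (rad)
x,y,z,yaw=map(float,sys.argv[1:5]); s=ctrl.read_state(); from scipy.spatial.transform import Rotation as R
Rt=R.from_euler('xyz',s['tool_rot']); d=Rt.inv().apply(np.array([x,y,z])-s['eef_pos']); Rg=R.from_euler('xyz',[np.pi,0,np.radians(yaw)])
d2=Rg.inv().apply(np.array([x,y,z])-s['eef_pos'])
print('clock',round(s['clock'],1),'shift now-axes',d.round(1),'shift goal-axes',d2.round(1),'rot',(Rt.inv()*Rg).as_rotvec().round(3),'F',s['force'].round(1),'w',round(s['width'],1),'q',s['qpos'].round(2))
E
python3 nudge.py '[[-41,-24,0,0,0,0,85],[-41,-24,0,0,0,0,85],[-41,-24,0,0,0,0,85],[-41,-24,0,0,0,0,85],[-41,-24,0,0,0,0,85],[-41,-24,0,0,0,0,85],[-41,-24,0,0,0,0,85],[-41,-24,0,0,0,0,85],[-41,-24,0,0,0,0,85],[-41,-24,0,0,0,0,85],[-41,-24,0,0,0,0,85],[0,0,0,0,0,0.14,85]]'
python3 go.py 560 200 230 14
```

```text
clock: 1.3
eef_pos: [564.5, 188.1, 231.1]
tool_rot: [-3.138, 0.005, 2.619]
force: [-0.2, 0.2, -0.1]
width: 85.0
gripper_force: 0.0
clock 1.3 shift now-axes [9.8 8.1 1. ] shift goal-axes [ -1.5 -12.6   1.1] rot [0.005 0.006 2.374] F [-0.2  0.2 -0.1] w 85.0 q [-0.43  0.55  0.1   1.68 -0.06  0.91  0.73]
```

```bash
R='[0,0,0,0,0,0.148,85]'
python3 nudge.py '[[0,0,0,0,0,0.148,85],[0,0,0,0,0,0.148,85],[0,0,0,0,0,0.148,85],[0,0,0,0,0,0.148,85],[0,0,0,0,0,0.148,85],[0,0,0,0,0,0.148,85],[0,0,0,0,0,0.148,85],[0,0,0,0,0,0.148,85],[0,0,0,0,0,0.148,85],[0,0,0,0,0,0.148,85],[0,0,0,0,0,0.148,85],[0,0,0,0,0,0.148,85]]' >/dev/null
python3 nudge.py '[[0,0,0,0,0,0.148,85],[0,0,0,0,0,0.148,85],[0,0,0,0,0,0.148,85],[0,0,0,0,0,0.148,85]]'
python3 go.py 571 -360 110 13.7
```

```text
clock: 2.9
eef_pos: [559.2, 198.2, 230.9]
tool_rot: [-3.142, 0.001, 0.26]
force: [-1.0, 0.1, 0.3]
width: 84.8
gripper_force: 0.0
clock 2.9 shift now-axes [-132.   542.5  121. ] shift goal-axes [-120.8  545.1  120.9] rot [-0.     0.001  0.021] F [-1.   0.1  0.3] w 84.8 q [-0.84  0.66  0.76  1.69 -0.52  1.   -1.21]
```

```bash
python3 nudge.py '[[-11,45,0,0,0,0.002,85],[-11,45,5,0,0,0.002,85],[-11,45,10,0,0,0.002,85],[-11,45,10,0,0,0.002,85],[-11,45,10,0,0,0.002,85],[-11,45,10,0,0,0.002,85],[-11,45,10,0,0,0.002,85],[-11,45,10,0,0,0.002,85],[-11,45,10,0,0,0.002,85],[-11,45,10,0,0,0.002,85],[-11,45,10,0,0,0.002,85],[-11,45,10,0,0,0,85]]' >/dev/null;python3 nudge.py '[[0,0,0,0,0,0,85],[0,0,0,0,0,0,85]]'
python3 go.py 571 -360 110 13.7; python3 - <<'E'
from h import *
for n in('top','side'): cv2.imwrite(f'pics/{n}1.png',eyes.get_image(n))
b=cv2.imread('pics/top1.png')[150:270,290:420]; c=cv2.imread('pics/side1.png')[210:330,220:350]
cv2.imwrite('pics/v1.png',np.hstack([cv2.resize(b,(400,370)),cv2.resize(c,(400,370))]))
E
```

```text
clock: 4.3
eef_pos: [566.7, -359.0, 125.3]
tool_rot: [-3.141, 0.001, 0.241]
force: [0.2, 0.6, -0.2]
width: 85.2
gripper_force: 0.0
clock 4.3 shift now-axes [ 4.   2.  15.3] shift goal-axes [ 4.   2.  15.3] rot [-0.001  0.001  0.002] F [ 0.2  0.6 -0.2] w 85.2 q [ 0.2   0.85  0.6   1.56 -0.57  0.91 -0.34]
```

View pics/v1.png

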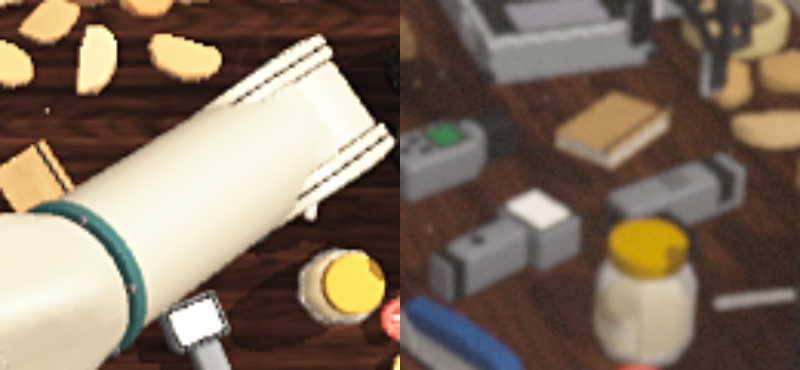

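```bash
python3 nudge.py '[[4,2,20,0,0,0,85],[0,0,25,0,0,0,85],[0,0,25,0,0,0,85],[0,0,25,0,0,0,85],[0,0,10,0,0,0,85],[0,0,0,0,0,0,85]]'
python3 go.py 571 -360 20 13.7
```

```text
clock: 5.0
eef_pos: [571.8, -356.6, 19.2]
tool_rot: [-3.138, 0.002, 0.245]
force: [0.2, 0.3, 0.6]
width: 84.9
gripper_force: 0.0
clock 5.0 shift now-axes [-1.6  3.1 -0.8] shift goal-axes [-1.6  3.1 -0.8] rot [-0.003  0.002  0.006] F [0.2 0.3 0.6] w 84.9 q [ 0.24  0.99  0.51  1.59 -0.65  0.75 -0.28]
```

```bash
python3 nudge.py '[[-2,3,-1,0,0,0.006,85],[0,0,0,0,0,0,85],[0,0,0,0,0,0,30],[0,0,0,0,0,0,20],[0,0,0,0,0,0,0],[0,0,0,0,0,0,0],[0,0,0,0,0,0,0],[0,0,0,0,0,0,0],[0,0,0,0,0,0,0]]'
python3 go.py 571 -360 20 13.7
python3 - <<'E'
from h import *
cv2.imwrite('pics/side2.png',eyes.get_image('side'))
cv2.imwrite('pics/v2.png',cv2.resize(cv2.imread('pics/side2.png')[200:320,250:400],None,fx=5,fy=5,interpolation=cv2.INTER_CUBIC))
E
```

```text
clock: 5.9
eef_pos: [571.5, -362.4, 22.9]
tool_rot: [3.141, -0.001, 0.238]
force: [-0.0, 1.4, 4.5]
width: 32.2
gripper_force: 61.2
clock 5.9 shift now-axes [ 0.1 -2.5  2.9] shift goal-axes [ 0.1 -2.5  2.9] rot [ 0.001 -0.001 -0.001] F [-0.   1.4  4.5] w 32.2 q [ 0.24  0.99  0.52  1.58 -0.65  0.75 -0.28]
```

View pics/v2.png

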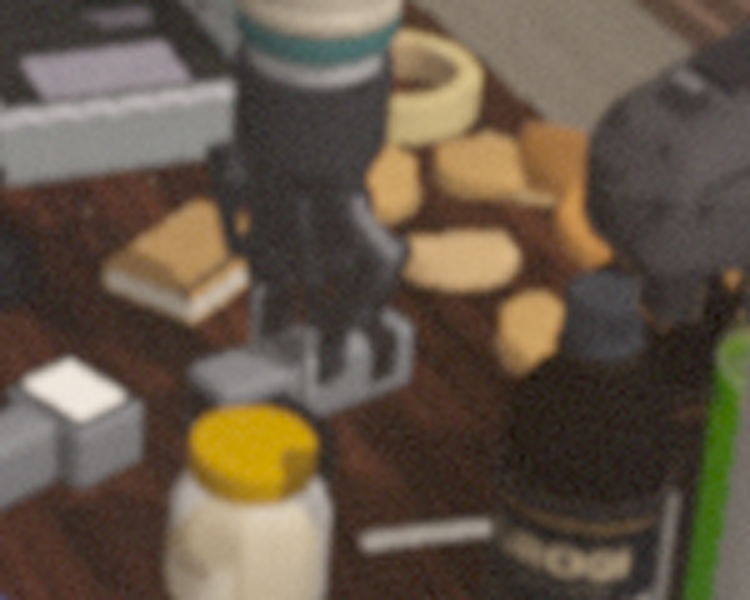

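```bash
python3 - <<'E'
from m2 import *
for v in(118+8,30+8):
  for z in(195,205,240):
    p=onz('top',*c1(370,v),z); print(v,z,p, 'u',.9992*p[0]-.0401*p[1])
# handle: dark bar, top c1 (360,65); side image near (291,135)
t0=cv2.imread('pics/top0.png');s0=cv2.imread('pics/side0.png')
g=s0[120:160,270:310].sum(2)//3; print(tri(c1(360,62),(291.5,134)))
cv2.imwrite('pics/v3.png',cv2.resize(s0[115:215,215:325],None,fx=5.4,fy=5.4,interpolation=cv2.INTER_CUBIC))
E
python3 nudge.py '[[0,0,-30,0,0,0,0],[0,0,-40,0,0,0,0],[0,0,-40,0,0,0,0],[0,0,-10,0,0,0,0],[0,0,0,0,0,0,0]]'
python3 go.py 594.7 199.1 140 -2.3
```

```text
A_L            -92 [428.59 184.8 ] [391.35 184.78] dir -180.0
A_R            148 [428.09 121.66] [390.85 122.13] dir 179.3
A_T            149 [454.93 166.03] [454.86 139.86] dir -90.2
A_B            -133 [364.27 164.63] [364.08 138.99] dir -90.4
B_L            -120 [428.71  35.01] [390.69  37.03] dir 177.0
B_R            144 [426.91 -26.18] [389.69 -24.33] dir 177.2
B_T            159 [454.36  15.14] [453.59 -11.08] dir -91.7
B_B            -127 [364.35  18.27] [363.09  -7.75] dir -92.8
126 195 [674.4   60.71 195.  ] u 671.4234904797949
126 205 [672.31  59.04 205.  ] u 669.4040400406084
126 240 [665.    53.19 240.  ] u 662.3359635034554
38 195 [716.56  61.18 195.  ] u 713.5361948080534
38 205 [714.12  59.5  205.  ] u 711.1623141087813
38 240 [705.57  53.64 240.  ] u 702.8537316613287
(array([693.18,  59.22, 236.99]), np.float64(4.204168123156666))
clock: 6.45
eef_pos: [571.8, -362.6, 143.6]
tool_rot: [3.14, -0.002, 0.238]
force: [0.6, 1.3, -2.3]
width: 32.6
gripper_force: 60.6
clock 6.5 shift now-axes [ 154.7 -540.4    3. ] shift goal-axes [ 4.000e-01 -5.621e+02  3.600e+00] rot [ 0.001 -0.002  0.278] F [ 0.6  1.3 -2.3] w 32.6 q [ 0.2   0.84  0.61  1.53 -0.56  0.95 -0.35]
```

View pics/v3.png

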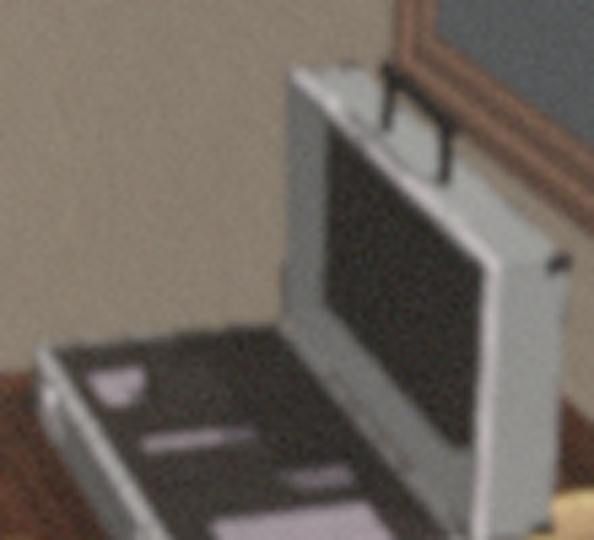

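```bash
python3 nudge.py '[[0,0,0,0,0,0.139,0],[0,0,0,0,0,0.139,0],[0,-20,0,0,0,0,0],[0,-40,0,0,0,0,0],[0,-45,0,0,0,0,0],[0,-45,0,0,0,0,0],[0,-45,0,0,0,0,0],[0,-45,0,0,0,0,0],[0,-45,0,0,0,0,0],[0,-45,0,0,0,0,0],[0,-45,0,0,0,0,0],[0,-45,0,0,0,0,0]]' >/dev/null
python3 nudge.py '[[0,-45,0,0,0,0,0],[0,-45,0,0,0,0,0],[0,-30,0,0,0,0,0],[0,-20,0,0,0,0,0],[0,0,0,0,0,0,0],[0,0,0,0,0,0,0]]'
python3 go.py 594.7 199.1 75 -2.3
```

```text
clock: 8.25
eef_pos: [592.3, 196.8, 140.3]
tool_rot: [3.139, 0.003, -0.04]
force: [-0.1, -1.2, -0.3]
width: 32.3
gripper_force: 60.5
clock 8.2 shift now-axes [ 2.6 -2.6 65.3] shift goal-axes [ 2.4 -2.4 65.3] rot [0.002 0.003 0.   ] F [-0.1 -1.2 -0.3] w 32.3 q [-0.8   0.83  0.77  1.69 -0.69  0.92 -1.36]
```

```bash
python3 nudge.py '[[2.5,-2.5,15,0.002,0.003,0,0],[0,0,25,0,0,0,0],[0,0,20,0,0,0,0],[0,0,5,0,0,0,0],[0,0,0,0,0,0,0],[0,0,0,0,0,0,0]]'
python3 go.py 594.7 199.1 68 -2.3; python3 - <<'E'
from h import *
for n in('top','side'): cv2.imwrite(f'pics/{n}3.png',eyes.get_image(n))
b=cv2.imread('pics/top3.png')[160:250,130:230]; c=cv2.imread('pics/side3.png')[140:230,210:310]
cv2.imwrite('pics/v4.png',np.hstack([cv2.resize(b,(400,360),interpolation=2),cv2.resize(c,(400,360),interpolation=2)]))
E
```

```text
clock: 8.85
eef_pos: [597.0, 199.0, 77.8]
tool_rot: [-3.14, -0.004, -0.042]
force: [0.3, -0.1, -0.5]
width: 32.7
gripper_force: 65.5
clock 8.8 shift now-axes [-2.4 -0.   9.8] shift goal-axes [-2.3 -0.   9.8] rot [-0.002 -0.004 -0.001] F [ 0.3 -0.1 -0.5] w 32.7 q [-0.76  0.9   0.7   1.72 -0.77  0.81 -1.31]
```

View pics/v4.png

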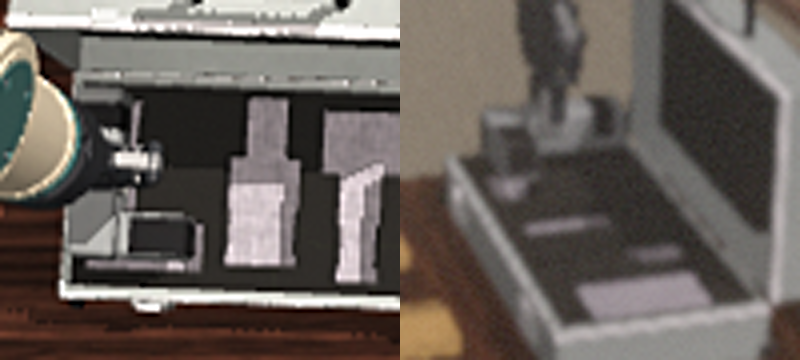

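```bash
python3 nudge.py '[[-2.4,0,4,0,0.002,0,0],[0,0,4,0,0,0,0],[0,0,4,0,0,0,0],[0,0,0,0,0,0,0],[0,0,0,0,0,0,0]]'
python3 go.py 594.7 199.1 45 -2.3;python3 nudge.py '[[0,0,3,0,0,0,0],[0,0,3,0,0,0,0],[0,0,0,0,0,0,0]]'
python3 go.py 594.7 199.1 45 -2.3
```

```text
clock: 9.45
eef_pos: [594.0, 200.0, 65.1]
tool_rot: [-3.14, -0.005, -0.04]
force: [0.4, -0.2, -0.8]
width: 31.9
gripper_force: 65.5
clock 9.4 shift now-axes [ 0.7  0.9 20.1] shift goal-axes [ 0.8  0.8 20.1] rot [-0.002 -0.005 -0.   ] F [ 0.4 -0.2 -0.8] w 31.9 q [-0.76  0.92  0.68  1.73 -0.79  0.78 -1.29]
clock: 9.75
eef_pos: [595.1, 199.3, 60.2]
tool_rot: [-3.14, -0.007, -0.041]
force: [-1.0, -1.6, 3.8]
width: 32.3
gripper_force: 66.1
clock 9.8 shift now-axes [-0.5  0.2 15.2] shift goal-axes [-0.4  0.2 15.2] rot [-0.002 -0.007 -0.001] F [-1.  -1.6  3.8] w 32.3 q [-0.75  0.92  0.68  1.73 -0.79  0.77 -1.29]
```

```bash
python3 nudge.py '[[0,0,3,0,0,0,0],[0,0,3,0,0,0,0],[0,0,0,0,0,0,0]]'
python3 nudge.py '[[0,0,3,0,0,0,0],[0,0,3,0,0,0,0],[0,0,0,0,0,0,0]]'
python3 go.py 594.7 199.1 45 -2.3
```

```text
clock: 10.05
eef_pos: [595.5, 199.2, 54.3]
tool_rot: [-3.14, -0.008, -0.041]
force: [-0.3, -1.3, 3.4]
width: 32.5
gripper_force: 66.3
clock: 10.35
eef_pos: [596.0, 199.3, 48.4]
tool_rot: [-3.14, -0.009, -0.041]
force: [1.5, -1.2, 4.3]
width: 32.1
gripper_force: 66.2
clock 10.3 shift now-axes [-1.4  0.3  3.3] shift goal-axes [-1.3  0.2  3.4] rot [-0.002 -0.009 -0.001] F [ 1.5 -1.2  4.3] w 32.1 q [-0.75  0.94  0.66  1.73 -0.81  0.75 -1.28]
```

```bash
python3 nudge.py '[[-1,0,2,0,0,0,0],[0,0,0,0,0,0,0]]';python3 nudge.py '[[0,0,2,0,0,0,0],[0,0,0,0,0,0,0]]'
```

```text
clock: 10.55
eef_pos: [596.3, 199.3, 47.8]
tool_rot: [-3.139, -0.011, -0.041]
force: [0.8, -0.6, 12.6]
width: 32.0
gripper_force: 67.2
clock: 10.75
eef_pos: [596.3, 199.3, 47.8]
tool_rot: [-3.138, -0.011, -0.041]
force: [-2.8, -1.1, 26.1]
width: 32.1
gripper_force: 68.9
```

```bash
python3 nudge.py '[[0,0,-4,0,0,0,0],[0,0,0,0,0,0,50],[0,0,0,0,0,0,50],[0,0,0,0,0,0,55],[0,0,-5,0,0,0,60],[0,0,-15,0,0,0,85],[0,0,-30,0,0,0,85],[0,0,-40,0,0,0,85],[0,0,-20,0,0,0,85],[0,0,0,0,0,0,85]]'
python3 go.py 417.2 -233.5 110 17.5
```

```text
clock: 11.75
eef_pos: [595.0, 199.8, 161.9]
tool_rot: [-3.137, -0.012, -0.04]
force: [-0.4, -0.2, 1.1]
width: 85.2
gripper_force: 0.0
clock 11.8 shift now-axes [-160.7  440.4   48.2] shift goal-axes [-299.9  359.8   51.9] rot [-0.002 -0.012 -0.346] F [-0.4 -0.2  1.1] w 85.2 q [-0.81  0.8   0.79  1.68 -0.68  0.94 -1.38]
```

```bash
python3 nudge.py '[[-16,44,0,0,0,0,85],[-16,44,0,0,0,0,85],[-16,44,0,0,0,0,85],[-16,44,5,0,0,0,85],[-16,44,5,0,0,0,85],[-16,44,5,0,0,0,85],[-16,44,5,0,0,0,85],[-16,44,5,0,0,0,85],[-16,44,5,0,0,0,85],[-16,44,5,0,0,0,85],[0,0,10,-0.001,-0.006,-0.14,85],[0,0,0,-0.001,-0.006,-0.14,85]]'>/dev/null
python3 nudge.py '[[0,0,0,0,0,-0.066,85],[0,0,0,0,0,0,85]]'
python3 go.py 417.2 -233.5 18 17.5
cat > chk.py <<'E'
# blobs seen now: green display & lens (top, z 36), thermometer in slot edges from a fresh top picture
import sys
from m import *
im=eyes.get_image('top'); cv2.imwrite('pics/top%s.png'%sys.argv[1],im)
h=cv2.cvtColor(im,cv2.COLOR_BGR2HSV).astype(int); H,S,V=h[...,0],h[...,1],h[...,2]
def cen(m,roi,z,nm):
    x0,y0,x1,y1=roi; mm=np.zeros(m.shape,np.uint8); mm[y0:y1,x0:x1]=m[y0:y1,x0:x1]
    k,l,st,c=cv2.connectedComponentsWithStats(mm)
    if k>1: i=1+np.argmax(st[1:,4]); print(nm,st[i,4],onz('top',*c[i],z)[:2])
cen((V>190)&(S<40),(330,230,385,290),36,'lens'); cen((H>45)&(H<85)&(S>90),(290,230,330,300),36,'green')
B=(H>8)&(H<28)&(S>90)&(V>150)
for nm,r in(('nbC',(270,180,330,240)),('nbA',(155,245,200,300)),('nbB',(205,245,250,300))): cen(cv2.morphologyEx(B.astype(np.uint8),cv2.MORPH_CLOSE,np.ones((5,5)))>0,r,14,nm)
E
python3 chk.py 4
```

```text
clock: 13.15
eef_pos: [414.9, -233.2, 110.6]
tool_rot: [-3.14, 0.007, 0.305]
force: [-0.3, -0.2, 0.4]
width: 85.0
gripper_force: 0.0
clock 13.2 shift now-axes [ 2.8  1.1 92.6] shift goal-axes [ 2.1  0.9 92.6] rot [-0.001  0.007 -0.   ] F [-0.3 -0.2  0.4] w 85.0 q [ 0.1   0.65  0.52  2.11 -0.61  0.54 -0.19]
lens 503 [ 406.37 -317.48]
nbC 646 [ 573.43 -224.07]
nbA 719 [407.19 152.01]
nbB 654 [408.81   4.75]
```

```bash
python3 nudge.py '[[2.3,1,20,0,0.006,0,85],[0,0,30,0,0,0,85],[0,0,30,0,0,0,85],[0,0,13,0,0,0,85],[0,0,0,0,0,0,85],[0,0,0,0,0,0,85]]'
python3 go.py 417.2 -233.5 18 17.5
```

```text
clock: 13.8
eef_pos: [417.4, -233.6, 17.8]
tool_rot: [-3.141, 0.001, 0.305]
force: [-0.0, -0.3, -0.4]
width: 85.1
gripper_force: 0.0
clock 13.8 shift now-axes [-0.2 -0.2 -0.2] shift goal-axes [-0.2 -0.2 -0.2] rot [-0.001  0.001 -0.001] F [-0.  -0.3 -0.4] w 85.1 q [ 0.25  0.8   0.31  2.14 -0.77  0.32 -0.05]
```

```bash
python3 nudge.py '[[0,0,0,0,0,0,50],[0,0,0,0,0,0,40],[0,0,0,0,0,0,0],[0,0,0,0,0,0,0],[0,0,0,0,0,0,0],[0,0,0,0,0,0,0]]'
python3 go.py 417.2 -233.5 18 17.5
python3 nudge.py '[[0,0,-30,0,0,0,0],[0,0,-40,0,0,0,0],[0,0,-40,0,0,0,0],[0,0,-10,0,0,0,0],[0,0,0,0,0,0,0]]'
python3 go.py 590 89.9 140 -2.3
```

```text
clock: 14.4
eef_pos: [418.1, -233.6, 18.7]
tool_rot: [3.141, -0.001, 0.306]
force: [0.2, 0.7, 6.2]
width: 48.8
gripper_force: 62.0
clock 14.4 shift now-axes [-0.8 -0.4  0.7] shift goal-axes [-0.8 -0.4  0.7] rot [ 0.    -0.001  0.   ] F [0.2 0.7 6.2] w 48.8 q [ 0.25  0.79  0.31  2.14 -0.77  0.31 -0.05]
clock: 14.9
eef_pos: [418.8, -233.7, 139.1]
tool_rot: [3.14, -0.002, 0.307]
force: [-0.5, 1.1, -1.4]
width: 49.0
gripper_force: 63.5
clock 14.9 shift now-axes [ 260.9 -256.8   -0.7] shift goal-axes [ 158.1 -330.2   -0.9] rot [ 0.001 -0.003  0.347] F [-0.5  1.1 -1.4] w 49.0 q [ 0.06  0.6   0.59  2.09 -0.58  0.61 -0.21]
```

```bash
python3 nudge.py '[[0,0,0,0,0,0.116,0],[0,0,0,0,0,0.116,0],[0,0,0,0,-0.003,0.115,0],[10,-21,0,0,0,0,0],[18,-37,0,0,0,0,0],[20,-41,0,0,0,0,0],[20,-41,0,0,0,0,0],[20,-41,0,0,0,0,0],[20,-41,0,0,0,0,0],[20,-41,0,0,0,0,0],[20,-41,0,0,0,0,0],[11,-25,0,0,0,0,0]]' >/dev/null; python3 nudge.py '[[0,0,0,0,0,0,0],[0,0,0,0,0,0,0]]'
python3 go.py 591 89.9 68 -2.3
```

```text
clock: 16.3
eef_pos: [588.7, 88.9, 134.9]
tool_rot: [3.141, 0.007, -0.04]
force: [0.1, -0.8, -1.1]
width: 48.3
gripper_force: 63.4
clock 16.3 shift now-axes [ 2.7 -1.2 66.9] shift goal-axes [ 2.2 -1.1 66.9] rot [0.001 0.007 0.   ] F [ 0.1 -0.8 -1.1] w 48.3 q [-0.64  0.8   0.76  1.77 -0.71  0.87 -1.16]
```

```bash
python3 nudge.py '[[2.3,-1.1,16,0,0.006,0,0],[0,0,24,0,0,0,0],[0,0,18,0,0,0,0],[0,0,7,0,0,0,0],[0,0,0,0,0,0,0],[0,0,0,0,0,0,0]]'
python3 go.py 591 89.9 60 -2.3
```

```text
clock: 16.9
eef_pos: [592.6, 88.6, 72.5]
tool_rot: [3.141, -0.003, -0.043]
force: [-0.3, 0.0, -0.9]
width: 48.7
gripper_force: 63.4
clock 16.9 shift now-axes [-1.7 -1.3 12.5] shift goal-axes [-1.7 -1.3 12.5] rot [ 0.    -0.003 -0.003] F [-0.3  0.  -0.9] w 48.7 q [-0.6   0.88  0.68  1.8  -0.79  0.75 -1.1 ]
```

```bash
python3 nudge.py '[[-1.6,-1.3,4,0,0,-0.003,0],[0,0,3,0,0,0,0],[0,0,0,0,0,0,0],[0,0,0,0,0,0,0]]'
python3 go.py 591 89.9 60 -2.3;python3 nudge.py '[[0,0,3,0,0,0,0],[0,0,3,0,0,0,0],[0,0,0,0,0,0,0]]'
python3 go.py 591 89.9 60 -2.3
```

```text
clock: 17.3
eef_pos: [591.0, 91.1, 65.2]
tool_rot: [-3.141, -0.002, -0.038]
force: [-0.2, 1.0, -1.1]
width: 48.2
gripper_force: 63.4
clock 17.3 shift now-axes [0.1 1.2 5.2] shift goal-axes [0.1 1.2 5.2] rot [-0.    -0.002  0.002] F [-0.2  1.  -1.1] w 48.2 q [-0.6   0.89  0.67  1.81 -0.8   0.74 -1.09]
clock: 17.6
eef_pos: [591.0, 90.6, 58.9]
tool_rot: [3.141, -0.002, -0.038]
force: [0.1, -0.2, 0.0]
width: 48.8
gripper_force: 63.5
clock 17.6 shift now-axes [ 0.   0.7 -1.1] shift goal-axes [ 0.   0.7 -1.1] rot [ 0.    -0.002  0.002] F [ 0.1 -0.2  0. ] w 48.8 q [-0.59  0.89  0.67  1.81 -0.81  0.73 -1.08]
```

```bash
python3 nudge.py '[[0,0,3,0,0,0,0],[0,0,3,0,0,0,0],[0,0,0,0,0,0,0]]'
python3 nudge.py '[[0,0,3,0,0,0,0],[0,0,3,0,0,0,0],[0,0,0,0,0,0,0]]'
python3 nudge.py '[[0,0,3,0,0,0,0],[0,0,0,0,0,0,0]]'; python3 nudge.py '[[0,0,2,0,0,0,0],[0,0,0,0,0,0,0]]'
python3 go.py 591 89.9 60 -2.3
```

```text
clock: 17.9
eef_pos: [591.7, 90.3, 53.8]
tool_rot: [3.141, -0.004, -0.039]
force: [-0.6, -1.0, 4.7]
width: 48.7
gripper_force: 64.1
clock: 18.2
eef_pos: [591.8, 90.3, 47.6]
tool_rot: [3.141, -0.004, -0.039]
force: [0.7, -1.8, 3.4]
width: 48.3
gripper_force: 64.1
clock: 18.4
eef_pos: [591.9, 90.3, 44.5]
tool_rot: [3.141, -0.004, -0.039]
force: [0.2, -0.7, 3.4]
width: 48.3
gripper_force: 64.1
clock: 18.6
eef_pos: [591.9, 90.3, 43.7]
tool_rot: [-3.141, -0.004, -0.039]
force: [-2.2, -1.3, 14.3]
width: 48.4
gripper_force: 65.1
clock 18.6 shift now-axes [ -0.8   0.5 -16.3] shift goal-axes [ -0.8   0.5 -16.3] rot [-0.    -0.004  0.002] F [-2.2 -1.3 14.3] w 48.4 q [-0.58  0.91  0.64  1.82 -0.83  0.7  -1.06]
```

```bash
python3 nudge.py '[[0,0,-3,0,0,0,0],[0,0,0,0,0,0,60],[0,0,0,0,0,0,65],[0,0,0,0,0,0,68],[0,0,-5,0,0,0,70],[0,0,-15,0,0,0,85],[0,0,-30,0,0,0,85],[0,0,-40,0,0,0,85],[0,0,-20,0,0,0,85],[0,0,0,0,0,0,85]]'
python3 go.py 416.9 -378.4 110 21.7
```

```text
clock: 19.6
eef_pos: [593.1, 90.6, 159.5]
tool_rot: [-3.14, -0.009, -0.038]
force: [0.0, 0.2, 0.5]
width: 85.1
gripper_force: 0.0
clock 19.6 shift now-axes [-158.5  475.5   47.4] shift goal-axes [-337.1  370.7   49.5] rot [ 0.001 -0.009 -0.417] F [0.  0.2 0.5] w 85.1 q [-0.66  0.77  0.79  1.76 -0.68  0.9  -1.18]
```

```bash
python3 nudge.py '[[-10,30,0,0,0,0,85],[-14.5,43.5,0,0,0,0,85],[-14.5,43.5,0,0,0,0,85],[-14.5,43.5,5,0,0,0,85],[-14.5,43.5,5,0,0,0,85],[-14.5,43.5,5,0,0,0,85],[-14.5,43.5,5,0,0,0,85],[-14.5,43.5,5,0,0,0,85],[-14.5,43.5,5,0,0,0,85],[-14.5,43.5,5,0,0,0,85],[-14.5,43.5,5,0,0,0,85],[-4,11,7,0,0,-0.14,85]]'>/dev/null
python3 nudge.py '[[0,0,0,0,-0.004,-0.14,85],[0,0,0,0,-0.004,-0.137,85],[0,0,0,0,0,0,85]]'
python3 go.py 416.9 -378.4 20 21.7; python3 chk.py 5; python3 - <<'E'
from m import *
# thermometer/meter now in the case: show crop
a=cv2.imread('pics/top5.png'); cv2.imwrite('pics/v5.png',cv2.resize(a[145:305,130:400],None,fx=2.9,fy=2.9,interpolation=cv2.INTER_CUBIC))
E
```

```text
clock: 21.1
eef_pos: [413.5, -378.5, 107.6]
tool_rot: [-3.14, 0.005, 0.379]
force: [0.1, 0.1, 0.1]
width: 85.1
gripper_force: 0.0
clock 21.1 shift now-axes [ 3.7  1.3 87.6] shift goal-axes [ 3.2  1.2 87.6] rot [-0.001  0.005 -0.   ] F [0.1 0.1 0.1] w 85.1 q [ 0.36  0.73  0.52  1.89 -0.56  0.67  0.03]
lens 625 [ 383.64 -415.18]
nbC 642 [ 573.35 -224.19]
nbA 694 [408.92 152.8 ]
nbB 661 [408.34   4.51]
```

View pics/v5.png

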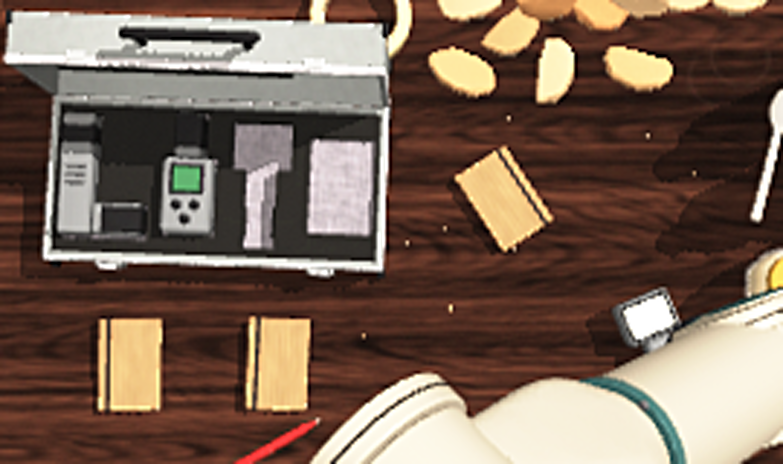

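```bash
python3 nudge.py '[[3.4,1.2,20,0,0.005,0,85],[0,0,28,0,0,0,85],[0,0,28,0,0,0,85],[0,0,11.5,0,0,0,85],[0,0,0,0,0,0,85],[0,0,0,0,0,0,85]]' >/dev/null
python3 go.py 416.9 -378.4 20 21.7
python3 nudge.py '[[0,0,0,0,0,0,50],[0,0,0,0,0,0,30],[0,0,0,0,0,0,0],[0,0,0,0,0,0,0],[0,0,0,0,0,0,0],[0,0,0,0,0,0,0],[0,0,0,0,0,0,0]]'
python3 go.py 416.9 -378.4 20 21.7
```

```text
clock 21.8 shift now-axes [-0.2 -0.7  0.7] shift goal-axes [-0.2 -0.7  0.7] rot [ 0.     0.001 -0.001] F [-0.8  0.3  1.1] w 85.1 q [ 0.43  0.86  0.4   1.91 -0.66  0.5   0.11]
clock: 22.45
eef_pos: [417.5, -378.8, 20.8]
tool_rot: [3.141, 0.0, 0.379]
force: [-0.1, 0.9, 5.7]
width: 26.9
gripper_force: 60.8
clock 22.4 shift now-axes [-0.4 -0.6  0.8] shift goal-axes [-0.4 -0.6  0.8] rot [ 0.  0. -0.] F [-0.1  0.9  5.7] w 26.9 q [ 0.43  0.86  0.4   1.91 -0.66  0.5   0.11]
```

```bash
python3 nudge.py '[[0,0,-30,0,0,0,0],[0,0,-40,0,0,0,0],[0,0,-40,0,0,0,0],[0,0,-10,0,0,0,0],[0,0,0,0,0,0.14,0],[0,0,0,0,0,0.14,0],[0,0,0,0,0,0.139,0],[0,0,0,0,0,0,0]]'
python3 go.py 588 19.9 140 -2.3
```

```text
clock: 23.25
eef_pos: [417.0, -377.7, 139.1]
tool_rot: [-3.141, 0.003, -0.04]
force: [-1.2, -0.4, -2.1]
width: 26.5
gripper_force: 59.9
clock 23.2 shift now-axes [ 154.9 -404.2   -0.9] shift goal-axes [ 154.9 -404.2   -0.9] rot [-0.001  0.003 -0.   ] F [-1.2 -0.4 -2.1] w 26.5 q [ 0.26  0.73  0.68  1.86 -0.64  0.78 -0.32]
```

```bash
python3 nudge.py '[[8,-20,0,0,0,0,0],[14,-37,0,0,0,0,0],[16,-42,0,0,0,0,0],[16,-42,0,0,0,0,0],[16,-42,0,0,0,0,0],[16,-42,0,0,0,0,0],[16,-42,0,0,0,0,0],[16,-42,0,0,0,0,0],[16,-42,0,0,0,0,0],[14,-35,0,0,0,0,0],[7,-18,0,0,0,0,0],[0,0,0,0,0,0,0]]' >/dev/null; python3 nudge.py '[[0,0,15,0,0,0,0],[0,0,25,0,0,0,0],[0,0,15,0,0,0,0],[0,0,0,0,0,0,0]]'
python3 go.py 588 19.9 70 -2.3
```

```text
clock: 24.85
eef_pos: [585.8, 17.6, 82.3]
tool_rot: [3.141, 0.007, -0.042]
force: [-0.4, -0.2, -0.8]
width: 26.5
gripper_force: 59.9
clock 24.9 shift now-axes [ 2.2 -2.4 12.3] shift goal-axes [ 2.1 -2.4 12.3] rot [ 0.     0.007 -0.002] F [-0.4 -0.2 -0.8] w 26.5 q [-0.49  0.85  0.69  1.83 -0.77  0.76 -0.98]
```

```bash
python3 nudge.py '[[2.1,-2.3,7,0,0.006,-0.002,0],[0,0,6,0,0,0,0],[0,0,0,0,0,0,0],[0,0,0,0,0,0,0]]'
python3 go.py 588 19.9 60 -2.3
```

```text
clock: 25.25
eef_pos: [590.8, 21.1, 72.2]
tool_rot: [-3.142, -0.005, -0.038]
force: [0.5, 0.8, -0.8]
width: 26.5
gripper_force: 59.9
clock 25.2 shift now-axes [-2.8  1.3 12.2] shift goal-axes [-2.7  1.3 12.2] rot [-0.    -0.005  0.002] F [ 0.5  0.8 -0.8] w 26.5 q [-0.48  0.87  0.67  1.83 -0.79  0.73 -0.97]
```

```bash
python3 nudge.py '[[-2.5,1.1,3,0,-0.002,0.001,0],[0,0,3,0,0,0,0],[0,0,0,0,0,0,0],[0,0,0,0,0,0,0]]'
python3 go.py 588 19.9 60 -2.3;python3 nudge.py '[[0,0,3,0,0,0,0],[0,0,3,0,0,0,0],[0,0,0,0,0,0,0]]'
python3 go.py 588 19.9 60 -2.3
```

```text
clock: 25.65
eef_pos: [588.0, 20.2, 65.9]
tool_rot: [-3.141, -0.003, -0.039]
force: [0.0, 0.5, -1.7]
width: 27.0
gripper_force: 59.9
clock 25.6 shift now-axes [-0.   0.3  5.9] shift goal-axes [-0.   0.3  5.9] rot [-0.    -0.003  0.001] F [ 0.   0.5 -1.7] w 27.0 q [-0.48  0.87  0.66  1.84 -0.8   0.72 -0.96]
clock: 25.95
eef_pos: [588.3, 20.2, 60.2]
tool_rot: [-3.141, -0.003, -0.039]
force: [-1.0, 0.5, 2.6]
width: 26.2
gripper_force: 60.5
clock 25.9 shift now-axes [-0.3  0.3  0.2] shift goal-axes [-0.3  0.3  0.2] rot [-0.    -0.003  0.001] F [-1.   0.5  2.6] w 26.2 q [-0.47  0.88  0.66  1.84 -0.81  0.71 -0.96]
```

```bash
python3 nudge.py '[[0,0,3,0,0,0,0],[0,0,3,0,0,0,0],[0,0,0,0,0,0,0]]'
python3 nudge.py '[[0,0,3,0,0,0,0],[0,0,3,0,0,0,0],[0,0,0,0,0,0,0]]'
python3 nudge.py '[[0,0,2,0,0,0,0],[0,0,0,0,0,0,0]]'; python3 nudge.py '[[0,0,2,0,0,0,0],[0,0,0,0,0,0,0]]'
```

```text
clock: 26.25
eef_pos: [588.9, 20.1, 54.6]
tool_rot: [-3.141, -0.005, -0.039]
force: [0.3, 0.5, 5.2]
width: 26.7
gripper_force: 60.7
clock: 26.55
eef_pos: [589.0, 20.1, 48.4]
tool_rot: [-3.141, -0.005, -0.039]
force: [1.1, 0.4, 3.6]
width: 26.5
gripper_force: 60.6
clock: 26.75
eef_pos: [589.0, 20.1, 46.5]
tool_rot: [-3.141, -0.005, -0.039]
force: [0.2, 1.6, 4.7]
width: 26.3
gripper_force: 60.7
clock: 26.95
eef_pos: [589.0, 20.1, 45.8]
tool_rot: [-3.14, -0.005, -0.039]
force: [-2.9, 1.2, 16.3]
width: 26.6
gripper_force: 62.0
```

```bash
python3 nudge.py '[[0,0,-3,0,0,0,0],[0,0,0,0,0,0,38],[0,0,0,0,0,0,42],[0,0,0,0,0,0,45],[0,0,-5,0,0,0,45],[0,0,-15,0,0,0,60],[0,0,-35,0,0,0,85],[0,0,-25,0,0,0,85],[0,0,0,0,0,0,85]]'
python3 go.py 574 -224.2 100 32.5
```

```text
clock: 27.85
eef_pos: [590.5, 19.3, 131.5]
tool_rot: [3.142, -0.01, -0.04]
force: [0.4, -0.6, 0.3]
width: 85.0
gripper_force: 0.0
clock 27.9 shift now-axes [ -7.2 244.   31.4] shift goal-axes [-144.8  196.5   31.5] rot [ 0.003 -0.01  -0.607] F [ 0.4 -0.6  0.3] w 85.0 q [-0.52  0.79  0.75  1.8  -0.72  0.83 -1.03]
```

```bash
python3 nudge.py '[[-1,25,0,0,0,0,85],[-1,45,0,0,0,0,85],[-1,45,4,0,0,0,85],[-1,45,8,0,0,0,85],[-1,45,8,0,0,0,85],[-1,39,8,0,0,0,85],[0,0,4,0,0,-0.14,85],[0,0,0,0.002,-0.005,-0.14,85],[0,0,0,0,-0.005,-0.14,85],[0,0,0,0,0,-0.14,85],[0,0,0,0,0,-0.047,85],[0,0,0,0,0,0,85]]' >/dev/null
python3 go.py 574 -224.2 0 32.5
```

```text
clock 29.1 shift now-axes [ 1.8  1.9 95.1] shift goal-axes [ 1.2  1.6 95.1] rot [-0.004  0.006  0.   ] F [-0.3 -0.9 -0.4] w 84.7 q [ 0.02  0.81  0.52  1.74 -0.55  0.75 -0.19]
```

```bash
python3 nudge.py '[[1.5,1.7,20,-0.002,0.004,0,85],[0,0,28,0,0,0,85],[0,0,28,0,0,0,85],[0,0,11,0,0,0,85],[0,0,0,0,0,0,85],[0,0,0,0,0,0,85]]' >/dev/null
python3 go.py 574 -224.2 0 32.5
```

```text
clock 29.6 shift now-axes [-0.4 -0.6  8.6] shift goal-axes [-0.4 -0.6  8.6] rot [-0.     0.002  0.   ] F [-0.7  0.1 -0.8] w 84.5 q [ 0.07  0.93  0.42  1.76 -0.63  0.59 -0.12]
```

```bash
python3 nudge.py '[[0,0,4,0,0,0,85],[0,0,4,0,0,0,85],[0,0,0,0,0,0,85],[0,0,0,0,0,0,65],[0,0,0,0,0,0,55],[0,0,0,0,0,0,40],[0,0,0,0,0,0,40],[0,0,0,0,0,0,40]]'
python3 go.py 574 -224.2 0 32.5
```

```text
clock: 30.45
eef_pos: [574.7, -224.4, 0.6]
tool_rot: [-3.141, 0.002, 0.568]
force: [0.6, -0.1, 5.6]
width: 58.0
gripper_force: 64.8
clock 30.4 shift now-axes [-0.5 -0.5  0.6] shift goal-axes [-0.5 -0.5  0.6] rot [-0.001  0.002  0.   ] F [ 0.6 -0.1  5.6] w 58.0 q [ 0.08  0.94  0.41  1.76 -0.64  0.58 -0.11]
```

```bash
python3 nudge.py '[[0,0,-20,0,0,0,40],[0,0,-40,0,0,0,40],[0,0,-40,0,0,0.14,40],[0,0,0,0,0,0.14,40],[0,0,0,0,0,0.14,40],[0,0,0,0,0,0.14,40],[0,0,0,0,0,0.047,40],[0,0,0,0,0,0,40]]'
python3 go.py 583.4 -59.6 70 -2.3
```

```text
clock: 31.25
eef_pos: [574.3, -223.7, 99.4]
tool_rot: [3.141, 0.004, -0.039]
force: [-0.1, 0.1, -0.9]
width: 58.1
gripper_force: 64.6
clock 31.2 shift now-axes [   2.9 -164.3   29.4] shift goal-axes [   2.5 -164.3   29.4] rot [0.    0.004 0.001] F [-0.1  0.1 -0.9] w 58.1 q [-0.07  0.85  0.68  1.74 -0.71  0.82 -0.65]
```

```bash
python3 nudge.py '[[1,-30,0,0,0,0,40],[1,-45,0,0,0,0,40],[1,-45,0,0,0,0,40],[0,-30,0,0,0,0,40],[0,-14,8,0,0.004,0.001,40],[0,0,12,0,0,0,40],[0,0,9,0,0,0,40],[0,0,0,0,0,0,40],[0,0,0,0,0,0,40]]'
python3 go.py 583.4 -59.6 45 -2.3
```

```text
clock: 32.15
eef_pos: [583.5, -62.8, 70.6]
tool_rot: [3.14, -0.001, -0.043]
force: [0.1, 0.3, -1.4]
width: 58.3
gripper_force: 64.6
clock 32.1 shift now-axes [-0.3 -3.3 25.5] shift goal-axes [-0.3 -3.2 25.6] rot [ 0.001 -0.001 -0.003] F [ 0.1  0.3 -1.4] w 58.3 q [-0.34  0.86  0.66  1.84 -0.79  0.72 -0.84]
```

```bash
python3 nudge.py '[[0,-3,8,0,0,-0.003,40],[0,0,8,0,0,0,40],[0,0,3,0,0,0,40],[0,0,0,0,0,0,40],[0,0,0,0,0,0,40]]' >/dev/null
python3 go.py 583.4 -59.6 41 -2.3
```

```text
clock 32.6 shift now-axes [-0.6  2.2 10.8] shift goal-axes [-0.6  2.2 10.8] rot [ 0.    -0.001  0.003] F [ 0.3  1.  -0.3] w 58.2 q [-0.33  0.89  0.64  1.85 -0.81  0.69 -0.82]
```

```bash
python3 nudge.py '[[-0.5,1.4,1,0,0,0.002,40],[0,0,1,0,0,0,40],[0,0,0,0,0,0,40],[0,0,0,0,0,0,40]]' >/dev/null
python3 go.py 583.4 -59.6 41 -2.3
```

```text
clock 33.0 shift now-axes [-0.1  1.   8.9] shift goal-axes [-0.1  1.   8.9] rot [ 0.    -0.001  0.001] F [-0.1 -0.9 -1.4] w 58.2 q [-0.33  0.89  0.63  1.85 -0.82  0.68 -0.82]
```

```bash
python3 nudge.py '[[-0.1,0.6,3,0,0,0.001,40],[0,0,3,0,0,0,40],[0,0,0,0,0,0,40]]' >/dev/null
python3 go.py 583.4 -59.6 41 -2.3;  python3 nudge.py '[[0,0,2,0,0,0,40],[0,0,0,0,0,0,40]]' >/dev/null
python3 go.py 583.4 -59.6 41 -2.3
```

```text
clock 33.4 shift now-axes [0.4 0.4 2.3] shift goal-axes [0.4 0.4 2.3] rot [-0. -0. -0.] F [ 0.2  0.1 -1.5] w 58.4 q [-0.32  0.9   0.63  1.85 -0.82  0.67 -0.81]
clock 33.5 shift now-axes [0.1 0.3 0.6] shift goal-axes [0.1 0.3 0.6] rot [ 0.    -0.001 -0.   ] F [ 0.7  0.3 -1.6] w 58.0 q [-0.32  0.9   0.62  1.85 -0.83  0.67 -0.81]
```

```bash
python3 nudge.py '[[0,0,1.2,0,0,0,40],[0,0,0,0,0,0,40]]'; python3 nudge.py '[[0,0,-0.5,0,0,0,40],[0,0,0,0,0,0,63],[0,0,0,0,0,0,68],[0,0,0,0,0,0,70],[0,0,-4,0,0,0,72],[0,0,-10,0,0,0,75],[0,0,-30,0,0,0,85],[0,0,-35,0,0,0,85],[0,0,0,0,0,0,85]]'
python3 go.py 408.9 5.4 100 -2.9
```

```text
clock: 33.75
eef_pos: [583.5, -59.3, 40.7]
tool_rot: [3.141, -0.002, -0.04]
force: [-0.1, -0.4, 0.2]
width: 58.1
gripper_force: 64.7
clock: 34.65
eef_pos: [586.3, -60.7, 125.1]
tool_rot: [3.14, -0.01, -0.041]
force: [0.1, 0.0, 0.4]
width: 84.7
gripper_force: 0.0
clock 34.6 shift now-axes [-180.2  -58.9   23.3] shift goal-axes [-180.5  -57.1   25.1] rot [ 0.001 -0.01   0.01 ] F [0.1 0.  0.4] w 84.7 q [-0.38  0.79  0.73  1.81 -0.72  0.81 -0.89]
```

```bash
python3 go.py 423.9 4.6 100 -2.9; python3 nudge.py '[[-25,-8,0,0,0,0,85],[-40,-15,0,0,0,0,85],[-40,-15,5,0,0,0,85],[-35,-13,10,0,0,0,85],[-22,-8,5,0.001,-0.006,0.01,85],[0,0,0,0,0,0,85],[0,0,0,0,0,0,85]]' >/dev/null
python3 go.py 423.9 4.6 10 -2.9; python3 chk.py 6; python3 - <<'E'
from m import *
# recess area now: nbC top z=54 by brown mask
im=cv2.imread('pics/top6.png'); h=cv2.cvtColor(im,cv2.COLOR_BGR2HSV).astype(int); m=((h[...,0]>8)&(h[...,0]<28)&(h[...,1]>60)&(h[...,2]>100)).astype(np.uint8)
mm=np.zeros_like(m); mm[185:235,230:264]=m[185:235,230:264]; mm=cv2.morphologyEx(mm,cv2.MORPH_CLOSE,np.ones((5,5)))
c=max(cv2.findContours(mm,0,1)[0],key=cv2.contourArea); r=cv2.minAreaRect(c); print(r, onz('top',*r[0],54))
cv2.imwrite('pics/v6.png',cv2.resize(im[145:305,130:330],None,fx=3.7,fy=3.7,interpolation=cv2.INTER_CUBIC))
E
```

```text
clock 34.6 shift now-axes [-165.2  -58.7   23.4] shift goal-axes [-165.5  -57.    25.1] rot [ 0.001 -0.01   0.01 ] F [0.1 0.  0.4] w 84.7 q [-0.38  0.79  0.73  1.81 -0.72  0.81 -0.89]
clock 35.4 shift now-axes [-0.2  1.7 90.3] shift goal-axes [-0.5  1.6 90.3] rot [-0.001  0.003  0.001] F [-0.5 -0.4  0.9] w 85.0 q [-0.51  0.65  0.64  2.25 -0.86  0.5  -0.8 ]
nbC 1 [ 654.2  -229.95]
nbA 46 [447.18 174.21]
nbB 185 [378.49  -3.13]
((246.0, 209.0), (32.0, 22.0), 90.0) [582.15 -57.47  54.  ]
```

View pics/v6.png

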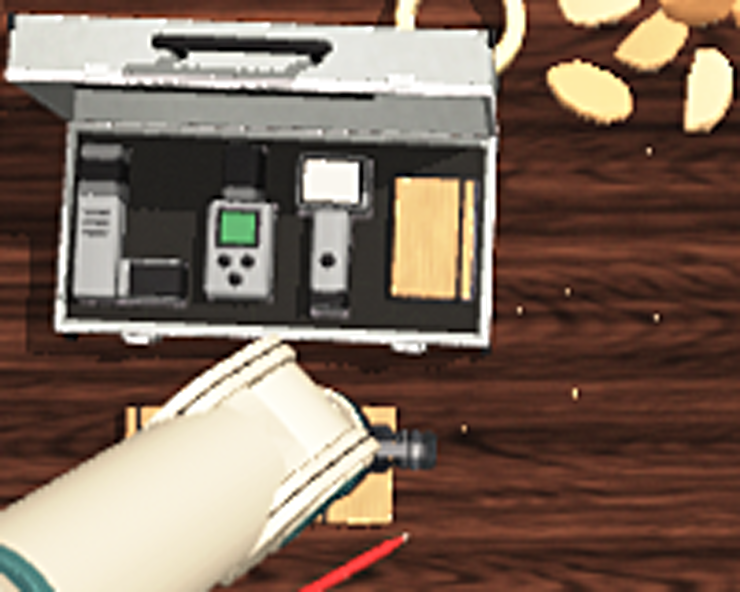

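```bash
python3 nudge.py '[[12,1.6,20,0,0.002,0,85],[0,0,25,0,0,0,85],[0,0,25,0,0,0,85],[0,0,9,0,0,0,85],[0,0,0,0,0,0,85],[0,0,0,0,0,0,85]]' >/dev/null
python3 go.py 435.9 4.1 0 -2.9
```

```text
clock 36.0 shift now-axes [-0.7 -0.7 21. ] shift goal-axes [-0.8 -0.7 21. ] rot [-0.001  0.001 -0.001] F [ 0.7 -0.3 -0.1] w 85.1 q [-0.31  0.78  0.36  2.25 -1.06  0.29 -0.63]
```

```bash
python3 nudge.py '[[0,0,0,0,-0.08,0,85],[-0.7,-0.7,0,0,-0.07,0,85],[0,0,0,0,0,0,85],[0,0,0,0,0,0,85]]'
python3 go.py 435.9 4.1 1 -2.9
```

```text
clock: 36.4
eef_pos: [435.3, 4.9, 21.2]
tool_rot: [-3.141, 0.15, -0.049]
force: [-0.3, -0.3, -0.5]
width: 84.6
gripper_force: 0.0
clock 36.4 shift now-axes [ 3.6  0.8 19.9] shift goal-axes [ 0.6  0.8 20.2] rot [-0.     0.15   0.002] F [-0.3 -0.3 -0.5] w 84.6 q [-0.43  0.87  0.57  2.12 -0.87  0.58 -0.81]
```

```bash
python3 nudge.py '[[-12,0.3,2,0,0,0,85],[1.2,0,7,0,0,0,85],[1.2,0,7,0,0,0,85],[0.5,0,3,0,0,0,85],[0,0,0,0,0,0,85],[0,0,0,0,0,0,85]]' >/dev/null
python3 go.py 423.9 4.6 0.5 -2.9
```

```text
clock 37.0 shift now-axes [1.2 0.3 2.7] shift goal-axes [0.8 0.3 2.9] rot [-0.001  0.152  0.   ] F [0.  0.1 0.4] w 84.9 q [-0.4   0.88  0.52  2.16 -0.92  0.52 -0.76]
```

```bash
python3 nudge.py '[[1,0.2,2.5,0,0,0,85],[0,0,0,0,0,0,65],[0,0,0,0,0,0,55],[0,0,0,0,0,0,40],[0,0,0,0,0,0,40],[0,0,0,0,0,0,40],[0,0,0,0,0,0,40]]'
python3 go.py 423.9 4.6 0.5 -2.9;  python3 nudge.py '[[-3,0,-20,0,0,0,40],[-6,0,-40,0,0,0,40],[-6,0,-40,0,0,0,40],[0,0,0,0,0,0,40],[0,0,0,0,0,0,40]]'
python3 go.py 598.4 -60.2 85 -2.3
```

```text
clock: 37.7
eef_pos: [423.7, 4.8, 1.3]
tool_rot: [-3.141, 0.152, -0.05]
force: [-0.7, 0.5, 5.3]
width: 58.5
gripper_force: 64.2
clock 37.7 shift now-axes [0.3 0.2 0.8] shift goal-axes [0.2 0.2 0.8] rot [-0.001  0.152  0.   ] F [-0.7  0.5  5.3] w 58.5 q [-0.4   0.89  0.52  2.15 -0.92  0.52 -0.76]
clock: 38.2
eef_pos: [424.4, 5.3, 102.5]
tool_rot: [-3.14, 0.151, -0.049]
force: [-0.8, -1.0, -1.0]
width: 58.3
gripper_force: 65.0
clock 38.2 shift now-axes [177.7  56.8  -9.4] shift goal-axes [176.5  58.4  17.5] rot [-0.002  0.151 -0.009] F [-0.8 -1.  -1. ] w 58.3 q [-0.53  0.73  0.73  2.12 -0.72  0.73 -0.92]
```

```bash
python3 nudge.py '[[20,6,-4,0,0,0,40],[35,11,-6,0,0,0,40],[40,13,-6,0,0,0,40],[40,13,-4,0,0,0,40],[28,9,5,0,0,-0.009,40],[14,5,6,0,0,0,40],[0,0,0,0,0,0,40],[0,0,0,0,0,0,40]]'
python3 go.py 597.9 -60.2 70 -2.3
```

```text
clock: 39.0
eef_pos: [595.5, -60.6, 82.3]
tool_rot: [-3.139, 0.156, -0.042]
force: [-0.0, 0.9, -1.5]
width: 58.2
gripper_force: 64.9
clock 39.0 shift now-axes [ 4.3 -0.5 11.8] shift goal-axes [ 2.4 -0.5 12.3] rot [-0.003  0.156 -0.002] F [-0.   0.9 -1.5] w 58.2 q [-0.34  0.94  0.72  1.64 -0.66  1.   -0.97]
```

```bash
python3 nudge.py '[[3,-0.5,6,0,0.002,-0.001,40],[1,0,6,0,0,0,40],[1,0,6,0,0,0,40],[0,0,0,0,0,0,40],[0,0,0,0,0,0,40]]'
python3 go.py 597.9 -60.2 55.3 -2.3
```

```text
clock: 39.5
eef_pos: [599.2, -60.3, 65.3]
tool_rot: [-3.139, 0.151, -0.04]
force: [0.5, -0.0, -1.2]
width: 58.0
gripper_force: 65.0
clock 39.5 shift now-axes [ 0.2  0.  10.1] shift goal-axes [-1.3  0.  10. ] rot [-0.002  0.151  0.   ] F [ 0.5 -0.  -1.2] w 58.0 q [-0.33  0.96  0.71  1.64 -0.68  0.97 -0.96]
```

```bash
python3 nudge.py '[[0,0,4,0,0,0,40],[0,0,4,0,0,0,40],[0,0,0,0,0,0,40]]' >/dev/null; python3 go.py 597.9 -60.2 55.3 -2.3; python3 nudge.py '[[0,0,1.5,0,0,0,40],[0,0,0,0,0,0,40]]';python3 nudge.py '[[0,0,1,0,0,0,40],[0,0,0,0,0,0,40]]'
python3 go.py 597.9 -60.2 55.3 -2.3
```

```text
clock 39.8 shift now-axes [0.4 0.1 1.6] shift goal-axes [0.2 0.1 1.6] rot [-0.003  0.152 -0.   ] F [-0.3 -0.3 -0.4] w 58.1 q [-0.33  0.97  0.7   1.65 -0.69  0.95 -0.96]
clock: 40.0
eef_pos: [597.9, -60.3, 55.9]
tool_rot: [-3.139, 0.151, -0.04]
force: [0.2, 0.2, 0.1]
width: 58.0
gripper_force: 65.0
clock: 40.2
eef_pos: [598.1, -60.4, 55.5]
tool_rot: [-3.139, 0.15, -0.04]
force: [0.4, -0.3, 3.2]
width: 58.1
gripper_force: 65.3
clock 40.2 shift now-axes [-0.2 -0.2  0.2] shift goal-axes [-0.2 -0.2  0.2] rot [-0.003  0.15  -0.   ] F [ 0.4 -0.3  3.2] w 58.1 q [-0.33  0.97  0.7   1.65 -0.69  0.95 -0.96]
```

```bash
python3 nudge.py '[[0,0,-1,0,0,0,40],[0,0,0,0,0,0,63],[0,0,0,0,0,0,68],[0,0,0,0,0,0,70],[-0.6,0,-4,0,0,0,72],[-1.5,0,-10,0,0,0,75],[-4,0,-25,0,0,0,85],[-5,0,-30,0,0,0,85],[0,0,0,0,0,0,85]]'
python3 go.py 424.5 153.2 100 -0.3
```

```text
clock: 41.1
eef_pos: [600.0, -61.9, 130.6]
tool_rot: [-3.141, 0.143, -0.04]
force: [0.6, -1.3, 0.6]
width: 84.6
gripper_force: 0.0
clock 41.1 shift now-axes [-177.8 -207.8   56.7] shift goal-axes [-176.6 -214.2   30.6] rot [-0.003  0.143 -0.035] F [ 0.6 -1.3  0.6] w 84.6 q [-0.36  0.88  0.76  1.62 -0.62  1.06 -1.  ]
```

```bash
python3 nudge.py '[[-20,-24,2,0,0,0,85],[-30,-35,6,0,0,0,85],[-32,-37,10,0,0,0,85],[-32,-37,10,0,0,0,85],[-32,-37,12,0,0,0,85],[-32,-37,14,0,-0.008,-0.035,85],[0,0,3,0,0,0,85],[0,0,0,0,0,0,85]]'
python3 go.py 424.5 153.2 0.5 -0.3; python3 chk.py 7;python3 - <<'E'
from m import *
im=cv2.imread('pics/top7.png'); h=cv2.cvtColor(im,cv2.COLOR_BGR2HSV).astype(int); m=((h[...,0]>8)&(h[...,0]<28)&(h[...,1]>60)&(h[...,2]>100)).astype(np.uint8)
mm=np.zeros_like(m); mm[180:235,230:264]=m[180:235,230:264]; mm=cv2.morphologyEx(mm,cv2.MORPH_CLOSE,np.ones((5,5)))
c=max(cv2.findContours(mm,0,1)[0],key=cv2.contourArea); r=cv2.minAreaRect(c); M=cv2.moments(c); print(r, onz('top',M['m10']/M['m00'],M['m01']/M['m00'],66))
E
```

```text
clock: 41.9
eef_pos: [421.4, 153.9, 96.8]
tool_rot: [-3.134, 0.159, -0.002]
force: [0.1, 0.0, 0.3]
width: 84.8
gripper_force: 0.0
clock 41.9 shift now-axes [18.3  1.5 94.6] shift goal-axes [ 3.1  0.7 96.3] rot [-0.008  0.159  0.003] F [0.1 0.  0.3] w 84.8 q [-0.81  0.76  0.71  2.07 -0.76  0.78 -1.16]
nbC 1 [ 654.2  -229.95]
nbA 399 [389.77 151.96]
((246.5, 208.5), (33.0, 21.0), 90.0) [582.23 -59.89  66.  ]
```

```bash
python3 nudge.py '[[5,1.3,20,-0.007,0.005,0.002,85],[4.5,0,28,0,0,0,85],[4.5,0,28,0,0,0,85],[2,0,12,0,0,0,85],[0,0,0,0,0,0,85],[0,0,0,0,0,0,85]]' >/dev/null
python3 go.py 424.5 153.2 0.5 -0.3
```

```text
clock 42.5 shift now-axes [ 0.2 -2.2  7.7] shift goal-axes [-0.9 -2.2  7.7] rot [-0.001  0.152 -0.003] F [0.6 0.2 0.2] w 85.1 q [-0.72  0.9   0.56  2.09 -0.92  0.61 -1.03]
```

```bash
python3 nudge.py '[[0,-1.2,3.5,0,0,-0.002,85],[0.3,0,4,0,0,0,85],[0,0,0,0,0,0,85],[0,0,0,0,0,0,65],[0,0,0,0,0,0,55],[0,0,0,0,0,0,40],[0,0,0,0,0,0,40],[0,0,0,0,0,0,40],[0,0,0,0,0,0,40]]'
python3 go.py 424.5 153.2 0.5 -0.3;  python3 nudge.py '[[-3,0,-20,0,0,0,40],[-6,0,-40,0,0,0,40],[-6,0,-40,0,0,0,40],[0,0,0,0,0,0,40],[0,0,0,0,0,0,40]]'
python3 go.py 598 -60.2 100 -2.3
```

```text
clock: 43.45
eef_pos: [423.7, 153.1, 0.7]
tool_rot: [-3.14, 0.153, -0.004]
force: [0.3, 0.7, 5.3]
width: 58.2
gripper_force: 64.2
clock 43.5 shift now-axes [ 0.8 -0.1  0.1] shift goal-axes [ 0.8 -0.1  0.2] rot [-0.001  0.153  0.001] F [0.3 0.7 5.3] w 58.2 q [-0.71  0.91  0.54  2.09 -0.94  0.6  -1.02]
clock: 43.95
eef_pos: [424.3, 153.5, 101.7]
tool_rot: [-3.14, 0.152, -0.004]
force: [0.2, 0.2, -0.5]
width: 58.2
gripper_force: 65.1
clock 44.0 shift now-axes [172.8 213.  -25.2] shift goal-axes [182.2 206.5   1.7] rot [0.001 0.152 0.036] F [ 0.2  0.2 -0.5] w 58.2 q [-0.83  0.75  0.72  2.06 -0.75  0.79 -1.17]
```

```bash
python3 nudge.py '[[14,18,-2,0,0,0,40],[25,31,-3,0,0,0,40],[30,37,-4,0,0,0,40],[30,37,-4,0,0,0,40],[30,37,-4,0,0,0,40],[28,34,-4,0,0,0.036,40],[14,17,-3,0,0,0,40],[0,0,0,0,0,0,40],[0,0,0,0,0,0,40]]'
python3 go.py 597.3 -60.2 82 -2.3
```

```text
clock: 44.85
eef_pos: [593.7, -59.2, 96.8]
tool_rot: [3.138, 0.157, -0.042]
force: [-0.3, 0.1, -0.6]
width: 58.4
gripper_force: 65.1
clock 44.9 shift now-axes [ 5.9  0.8 14. ] shift goal-axes [ 3.6  0.9 14.8] rot [ 0.003  0.157 -0.002] F [-0.3  0.1 -0.6] w 58.4 q [-0.35  0.92  0.74  1.64 -0.65  1.02 -0.99]
```

```bash
python3 nudge.py '[[4,0.8,6,0.003,0.003,-0.001,40],[1,0,6,0,0,0,40],[1,0,6,0,0,0,40],[0,0,0,0,0,0,40],[0,0,0,0,0,0,40]]'
python3 go.py 597.3 -60.2 68.7 -2.3
```

```text
clock: 45.35
eef_pos: [598.0, -59.9, 79.8]
tool_rot: [3.14, 0.151, -0.039]
force: [0.7, 0.7, -0.7]
width: 58.0
gripper_force: 65.1
clock 45.4 shift now-axes [ 1.   0.3 11.1] shift goal-axes [-0.7  0.3 11.1] rot [0.001 0.151 0.001] F [ 0.7  0.7 -0.7] w 58.0 q [-0.34  0.94  0.72  1.64 -0.67  0.99 -0.97]
```

```bash
python3 nudge.py '[[0.5,0.2,4,0,0,0,40],[0.5,0,4,0,0,0,40],[0,0,0,0,0,0,40]]' >/dev/null; python3 go.py 597.3 -60.2 68.7 -2.3; python3 nudge.py '[[0,0,2,0,0,0,40],[0,0,0,0,0,0,40]]';python3 nudge.py '[[0,0,1.2,0,0,0,40],[0,0,0,0,0,0,40]]'
python3 go.py 597.3 -60.2 68.7 -2.3
```

```text
clock 45.6 shift now-axes [ 0.1 -0.1  2.6] shift goal-axes [-0.3 -0.1  2.6] rot [0.001 0.151 0.   ] F [ 0.3 -0.2 -0.5] w 57.9 q [-0.34  0.95  0.72  1.64 -0.67  0.98 -0.97]
clock: 45.85
eef_pos: [597.6, -60.5, 69.7]
tool_rot: [3.14, 0.151, -0.04]
force: [-0.1, 0.6, -0.3]
width: 58.3
gripper_force: 65.1
clock: 46.05
eef_pos: [597.7, -60.6, 68.9]
tool_rot: [3.14, 0.15, -0.04]
force: [-0.2, -0.3, -0.7]
width: 58.4
gripper_force: 65.2
clock 46.0 shift now-axes [-0.4 -0.4  0.3] shift goal-axes [-0.4 -0.4  0.2] rot [0.002 0.15  0.   ] F [-0.2 -0.3 -0.7] w 58.4 q [-0.34  0.96  0.71  1.65 -0.68  0.97 -0.97]
```

```bash
python3 nudge.py '[[0,0,-0.5,0,0,0,40],[0,0,0,0,0,0,63],[0,0,0,0,0,0,68],[0,0,0,0,0,0,70],[-0.6,0,-4,0,0,0,72],[-1.5,0,-10,0,0,0,75],[-4,0,-25,0,0,0,75],[-6,0,-40,0,0.07,0,75],[-20,40,-40,0,0.07,0,75],[-30,40,-20,0,0,0,75],[-30,40,0,0,0,0,75],[0,0,0,0,0,0,75]]'>/dev/null
python3 nudge.py '[[-20,30,0,0,0,0,75],[-20,40,0,0,0,0,75],[0,40,0,0,0,0,75],[0,0,0,0,0,0,60]]'
cat > fin.py <<'E'
import sys; from m import *
n=sys.argv[1]; T=eyes.get_image('top'); S=eyes.get_image('side'); cv2.imwrite(f'pics/top{n}.png',T); cv2.imwrite(f'pics/side{n}.png',S)
cv2.imwrite(f'pics/v{n}.png',np.hstack([cv2.resize(T[145:245,130:270],(420,300),interpolation=2),cv2.resize(S[110:235,205:325],(330,300),interpolation=2)]))
E
python3 fin.py 8; python3 go.py 690 59 300 87.7
```

```text
clock: 47.65
eef_pos: [475.4, -283.3, 205.5]
tool_rot: [3.134, 0.008, -0.049]
force: [0.1, -0.7, -0.6]
width: 62.1
gripper_force: 0.0
clock 47.8 shift now-axes [ 197.7 -344.7  -98.2] shift goal-axes [344.3 199.4 -95.8] rot [-0.007  0.009 -1.573] F [-0.3  0.2 -0.2] w 60.1 q [-0.02  0.65  0.8   1.83 -0.57  0.91 -0.57]
```

View pics/v8.png

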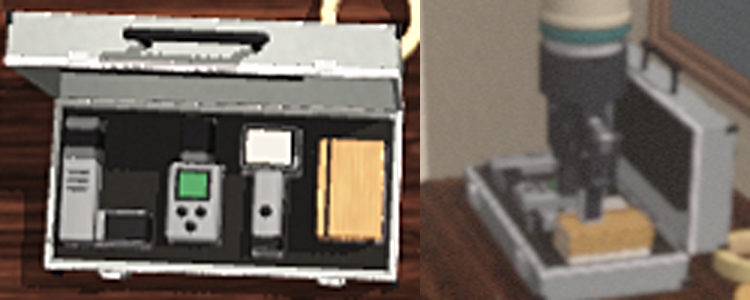

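```bash
python3 - <<'E'
from m import *
im=cv2.imread('pics/top8.png'); h=cv2.cvtColor(im,cv2.COLOR_BGR2HSV).astype(int); H,S,V=h[...,0],h[...,1],h[...,2]
def cen(m,x0,y0,x1,y1,z):
    mm=np.zeros(m.shape,np.uint8); mm[y0:y1,x0:x1]=m[y0:y1,x0:x1]; mm=cv2.morphologyEx(mm,cv2.MORPH_CLOSE,np.ones((5,5))); c=max(cv2.findContours(mm,0,1)[0],key=cv2.contourArea); M=cv2.moments(c); p=onz('top',M['m10']/M['m00'],M['m01']/M['m00'],z); return p[:2],cv2.minAreaRect(c)[1:]
print('lens',cen((V>190)&(S<40),205,180,235,205,61)[0],'expect',586.9+38,19.9-1.5)
print('green',cen((H>45)&(H<85)&(S>90),185,195,205,215,61)[0],'expect ~',590,89.9)
print('pile z82',cen((H>8)&(H<28)&(S>60)&(V>100),230,185,264,235,82),'expect',583.1,-59.6)
v=lambda a,b:(130+a/3-.33,145+b/3-.33)
a=E('pileL',v,(321,145),(316,232),82,2,im);b=E('pileR',v,(384,145),(383,235),82,2,im);c=E('pileT',v,(325,138),(380,138),82,2,im);d=E('pileB',v,(320,238),(380,241),68,2,im)
print((a[0]+b[0])/2,(c[0]+d[0])/2)
E('thL',v,(63,140),(60,235),61,1.6,im);E('thR',v,(103,160),(100,205),61,1.6,im)
E
python3 nudge.py '[[20,-30,-10,0,0,-0.14,60],[0,0,-10,-0.003,0.004,-0.14,60],[0,0,-10,0,0,-0.14,60],[0,0,-10,0,0,-0.14,60],[0,0,-10,0,0,-0.14,60],[0,0,-10,0,0,-0.14,60],[0,0,-10,0,0,-0.14,60],[0,0,-10,0,0,-0.14,60],[0,0,-10,0,0,-0.14,60],[0,0,-5,0,0,-0.14,60],[0,0,0,0,0,-0.14,60],[0,0,0,0,0,-0.033,60]]'; python3 go.py 690 59 300 87.7
```

```text
lens [621.52  18.45] expect 624.9 18.4
green [590.23  90.65] expect ~ 590 89.9
pile z82 (array([581.72, -60.68]), ((34.0, 22.0), 90.0)) expect 583.1 -59.6
pileL          -161 [601.83 -30.11] [564.96 -29.13] dir 178.5
pileR          137 [600.49 -92.2 ] [562.43 -91.13] dir 178.4
pileT          142 [629.83 -50.88] [628.48 -74.07] dir -93.3
pileB          -131 [537.11 -46.55] [536.62 -71.96] dir -91.1
[582.43 -60.64  82.  ] [583.01 -60.87  75.  ]
thL            -150 [608.99 213.33] [568.24 214.99] dir 177.7
thR            65 [602.81 176.91] [583.5  178.15] dir 176.3
clock: 48.95
eef_pos: [499.5, -244.9, 298.7]
tool_rot: [-3.136, 0.002, 1.538]
force: [-0.3, 0.3, -0.1]
width: 60.1
gripper_force: 0.0
clock 49.0 shift now-axes [310.  180.3  -3.1] shift goal-axes [311.3 178.1  -1.3] rot [-0.006  0.003  0.007] F [-0.3  0.3 -0.1] w 60.1 q [ 0.12  0.45  0.42  1.7  -0.2   1.04  0.58]
```

```bash
python3 - <<'E'
from m import *
t=cv2.imread('pics/top8.png'); s=cv2.imread('pics/side0.png')
m=(t.max(2)<75).astype(np.uint8); mm=np.zeros_like(m); mm[148:166,168:224]=m[148:166,168:224]
k,l,st,c=cv2.connectedComponentsWithStats(mm); i=1+np.argmax(st[1:,4]); ys,xs=np.where(l==i); print(st[i],[ (x,ys[xs==x].mean().round(1),(xs==x).sum()) for x in range(xs.min(),xs.max()+1,4)])
cx=(xs.min()+xs.max())/2; mid=ys[abs(xs-cx)<12].mean(); print(cx,mid)
for z in(230,237,244): p=onz('top',cx,mid,z); print(p,'u',.9992*p[0]-.0401*p[1])
m=(s.max(2)<70).astype(np.uint8); mm=np.zeros_like(m); mm[120:152,280:305]=m[120:152,280:305]
for y in range(124,146,2): x=np.where(mm[y])[0]; print(y,x.min() if len(x) else None,x.max() if len(x) else None,len(x))
for sp in((287,128.3),(298,139.5),(292.4,133.7)): print(sp,tri((cx,mid),sp))
E
```

```text
[171 155  48   7 181] [(171, np.float64(156.0), np.int64(3)), (175, np.float64(156.0), np.int64(3)), (179, np.float64(157.5), np.int64(6)), (183, np.float64(156.5), np.int64(4)), (187, np.float64(156.5), np.int64(4)), (191, np.float64(156.5), np.int64(4)), (195, np.float64(157.0), np.int64(3)), (199, np.float64(157.0), np.int64(3)), (203, np.float64(157.0), np.int64(3)), (207, np.float64(157.0), np.int64(3)), (211, np.float64(157.5), np.int64(4)), (215, np.float64(158.5), np.int64(6))]
194.5 156.73493975903614
[694.63  61.09 230.  ] u 691.6195315490526
[693.    59.89 237.  ] u 690.0404184199291
[691.37  58.68 244.  ] u 688.4613052908056
124 None None 0
126 None None 0
128 286 287 2
130 287 291 5
132 287 293 4
134 293 295 3
136 295 297 3
138 297 299 3
140 297 298 2
142 297 297 1
144 280 281 2
(287, 128.3) (array([682.15,  58.47, 256.75]), np.float64(12.93863444764314))
(298, 139.5) (array([705.36,  60.82, 216.48]), np.float64(15.85026077452674))
(292.4, 133.7) (array([693.43,  59.64, 237.41]), np.float64(1.1120062984728862))
```

```bash
python3 nudge.py '[[20,12,0,0,0,0.007,60],[35,21,0,0,0,0,60],[38,22,0,0,0,0,60],[38,22,0,0,0,0,60],[38,22,0,0,0,0,60],[38,22,0,0,0,0,60],[38,22,0,0,0,0,60],[35,20,0,0,0,0,60],[22,13,0,0,0,0,60],[9,5,0,0,0,0,60],[0,0,0,0,0,0,60],[0,0,0,0,0,0,60]]'
python3 go.py 693.4 59.6 226 87.7
```

```text
clock: 50.15
eef_pos: [692.8, 54.3, 296.1]
tool_rot: [-3.135, 0.005, 1.524]
force: [-0.3, -0.8, 0.9]
width: 60.2
gripper_force: 0.0
clock 50.1 shift now-axes [ 5.7  0.9 70.1] shift goal-axes [ 5.3  0.4 70.1] rot [-0.007  0.005 -0.007] F [-0.3 -0.8  0.9] w 60.2 q [-0.32  0.68  0.39  1.29 -0.25  1.23  0.03]
```

```bash
python3 nudge.py '[[5.5,0.7,20,-0.005,0.004,-0.007,60],[0,0,25,0,0,0,60],[0,0,20,0,0,0,60],[0,0,5,0,0,0,60],[0,0,0,0,0,0,60],[0,0,0,0,0,0,60]]' > /dev/null
python3 go.py 693.4 59.6 226 87.7; python3 nudge.py '[[0,0,0,0,0,0,30],[0,0,0,0,0,0,20],[0,0,0,0,0,0,10],[0,0,0,0,0,0,5],[0,0,0,0,0,0,0],[0,0,0,0,0,0,0],[0,0,0,0,0,0,0]]'; python3 go.py 693.4 59.6 226 87.7
```

```text
clock 50.8 shift now-axes [-0.8 -1.5  1.7] shift goal-axes [-0.8 -1.5  1.7] rot [ 0.001 -0.     0.001] F [ 0.3 -0.1  0.5] w 60.1 q [-0.32  0.73  0.36  1.38 -0.27  1.08  0.05]
clock: 51.45
eef_pos: [694.6, 61.4, 226.8]
tool_rot: [-3.142, -0.001, 1.533]
force: [-0.8, -0.2, 5.1]
width: 8.9
gripper_force: 58.9
clock 51.5 shift now-axes [-1.9 -1.1  0.8] shift goal-axes [-1.9 -1.1  0.8] rot [-0.    -0.001  0.003] F [-0.8 -0.2  5.1] w 8.9 q [-0.32  0.73  0.36  1.38 -0.27  1.08  0.05]
```

```bash
python3 nudge.py '[[0,-6,-0.6,0,0,0,0],[0,-10,-0.8,0,0,0,0],[0,-10,-0.3,0,0,0,0],[0,0,0,0,0,0,0]]';python3 nudge.py '[[0,-11,0.5,0,0,0,0],[0,-11,1,0,0,0,0],[0,-12,1.5,0,0,0,0],[0,0,0,0,0,0,0]]'
```

```text
clock: 51.85
eef_pos: [668.3, 62.6, 228.6]
tool_rot: [3.141, -0.001, 1.533]
force: [0.2, 0.7, 4.7]
width: 8.5
gripper_force: 59.7
clock: 52.25
eef_pos: [634.0, 64.0, 225.9]
tool_rot: [-3.141, -0.001, 1.533]
force: [-2.3, 0.1, 7.0]
width: 8.8
gripper_force: 60.3
```

```bash
python3 nudge.py '[[0,-11,2.5,0,0,0,0],[0,-11,3,0,0,0,0],[0,-11,3.5,0,0,0,0],[0,-10.5,4.3,0,0,0,0],[0,-10.3,4.8,0,0,0,0],[0,-10.1,5.3,0,0,0,0],[0,0,0,0,0,0,0]]';python3 nudge.py '[[0,-9.7,6,0,0,0,0],[0,-9.3,6.5,0,0,0,0],[0,-9,7,0,0,0,0],[0,-8.4,7.6,0,0,0,0],[0,-8,8,0,0,0,0],[0,-7.6,8.4,0,0,0,0],[0,0,0,0,0,0,0]]'; python3 go.py 515.6 65 160 87.8
```

```text
clock: 52.95
eef_pos: [569.0, 66.7, 200.8]
tool_rot: [-3.138, -0.001, 1.534]
force: [-0.6, 1.4, -0.6]
width: 8.4
gripper_force: 59.7
clock: 53.65
eef_pos: [518.0, 68.7, 156.7]
tool_rot: [-3.14, -0.001, 1.534]
force: [5.6, 1.5, -6.4]
width: 8.5
gripper_force: 59.1
clock 53.6 shift now-axes [-3.8 -2.3 -3.3] shift goal-axes [-3.8 -2.3 -3.3] rot [-0.001 -0.001  0.001] F [ 5.6  1.5 -6.4] w 8.5 q [-0.41  0.58  0.34  1.95 -0.3   0.66  0.07]
```

```bash
python3 nudge.py '[[0,-6.7,9,0,0,0,0],[0,-6.3,9.3,0,0,0,0],[0,-5.8,9.6,0,0,0,0],[0,-5.2,10,0,0,0,0],[0,-4.6,10.3,0,0,0,0],[0,-4.2,10.6,0,0,0,0],[0,0,0,0,0,0,0]]'; python3 go.py 515.6 65 160 87.8;python3 nudge.py '[[0,-3.4,10.8,0,0,0,0],[0,-3,10.9,0,0,0,0],[0,-2.4,11,0,0,0,0],[0,0,0,0,0,0,0]]'; python3 go.py 515.6 65 160 87.8
```

```text
clock: 54.35
eef_pos: [485.5, 69.9, 98.0]
tool_rot: [-3.14, -0.001, 1.534]
force: [4.6, 2.9, -4.3]
width: 8.6
gripper_force: 60.3
clock 54.4 shift now-axes [ -3.8  30.1 -62.1] shift goal-axes [ -3.8  30.2 -62. ] rot [-0.001 -0.001  0.001] F [ 4.6  2.9 -4.3] w 8.6 q [-0.38  0.64  0.27  2.08 -0.35  0.47  0.12]
clock: 54.75
eef_pos: [477.0, 70.3, 65.4]
tool_rot: [-3.14, -0.001, 1.534]
force: [4.4, 4.2, -5.2]
width: 9.0
gripper_force: 60.3
clock 54.8 shift now-axes [ -3.8  38.7 -94.7] shift goal-axes [ -3.8  38.8 -94.6] rot [-0.001 -0.001  0.002] F [ 4.4  4.2 -5.2] w 9.0 q [-0.35  0.69  0.22  2.12 -0.39  0.38  0.14]
```

```bash
python3 nudge.py '[[0,-0.9,5,0,0,0,0],[0,-0.6,4,0,0,0,0],[0,0,0,0,0,0,0]]';python3 nudge.py '[[0,0,2,0,0,0,0],[0,0,2,0,0,0,0],[0,0,0,0,0,0,0]]'
```

```text
clock: 55.05
eef_pos: [475.8, 70.3, 57.0]
tool_rot: [-3.141, -0.001, 1.534]
force: [4.4, 3.9, -3.2]
width: 8.7
gripper_force: 60.5
clock: 55.35
eef_pos: [475.5, 70.4, 53.9]
tool_rot: [-3.141, -0.001, 1.534]
force: [2.0, 4.7, 5.3]
width: 8.6
gripper_force: 61.5
```

```bash
python3 nudge.py '[[0,0,2,0,0,0,0],[0,0,0,0,0,0,0]]';python3 nudge.py '[[0,0,1,0,0,0,0],[0,0,0,0,0,0,0]]'
```

```text
clock: 55.55
eef_pos: [475.5, 70.4, 53.6]
tool_rot: [3.141, -0.002, 1.534]
force: [-1.4, 2.7, 26.3]
width: 8.6
gripper_force: 63.7
clock: 55.75
eef_pos: [475.5, 70.4, 53.5]
tool_rot: [3.141, -0.003, 1.533]
force: [-3.4, 3.4, 37.6]
width: 8.5
gripper_force: 64.8
```

```bash
python3 nudge.py '[[0,0,-3,0,0,0,0],[0,0,0,0,0,0,18],[0,0,0,0,0,0,20],[0,0,0,0,0,0,22],[0,0,0,0,0,0,22],[0,0,-10,0,0,0,22],[0,0,-20,0,0,0,22],[0,0,-40,0,0,0,22],[-30,0,-40,0,0,0,22],[-40,0,-30,0,0,0,22],[-40,0,0,0,0,0,22],[-40,0,0,0,0,0,22]]';python3 nudge.py '[[-40,0,0,0,0,0,22],[-40,0,0,0,0,0,22],[0,0,0,0,0,0,22],[0,0,0,0,0,0,22]]'
python3 - <<'E'
from m import *
T=eyes.get_image('top'); S=eyes.get_image('side'); cv2.imwrite('pics/top9.png',T)
cv2.imwrite('pics/v9.png',np.hstack([cv2.resize(T[140:260,120:285],(412,300),interpolation=2),cv2.resize(S[110:235,185:325],(336,300),interpolation=2)]))
E
```

```text
clock: 56.95
eef_pos: [470.2, -81.6, 195.4]
tool_rot: [3.139, -0.0, 1.534]
force: [1.4, 0.2, -0.6]
width: 21.7
gripper_force: 0.0
clock: 57.35
eef_pos: [466.3, -161.1, 193.9]
tool_rot: [-3.141, -0.001, 1.53]
force: [-0.1, 1.4, -0.2]
width: 22.3
gripper_force: 0.0
```

View pics/v9.png

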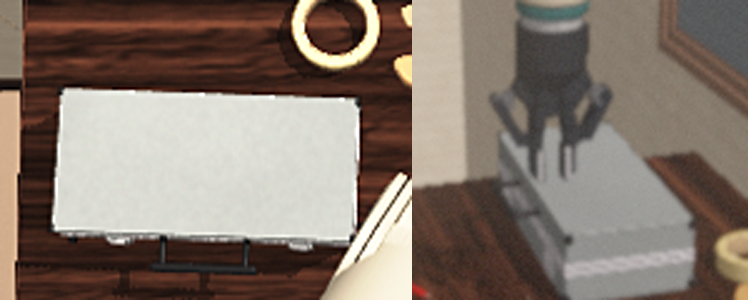

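The picture shows the lid flat and flush on the case, with the handle bar at crop (203,268). The gripper is clear of everything.

```bash
python3 -c "
from cell import ctrl, eyes
print(ctrl.finish_job())"
```

```text
the job is handed in; nothing more can be done
None
```

I handed the job in at about 57 s of robot time; no verdict came back. All three tools are pressed home, the three notebooks are stacked in the recess, and the lid is shut with the gripper clear. The stapler, tape and jar were left alone.

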